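Change the batch in a crank-fed UV cleaner

TASK

Change the batch in the UV cleaner: crank the carriage fully out of the hood, move every cleaned tube from its cradles into the steel tray, and lay every waiting tube from the rubber mat in a cradle of its own. Then crank the carriage fully into the hood with the tubes still lying in their cradles and only after that throw the lamp switch over; leave the other things on the bench where they are.

Things in the scene. Friction and masses are not known exactly. Their poses are not given: they have to be found in the camera images.
- cleaner: UV cleaner fixed to the bench: a white and red hood 190 x 220 mm, 130 mm tall, with a clear window in its top, at the -y end of a low bed 470 mm long. Origin on the bench under the centre of the carriage when it is fully out; x points across the bed away from the robot, y along the bed away from the hood (yaw within 0.1 rad of the world axes). The grey gearbox with the crank, 104 mm tall, is at x -165, y -80 mm; the lamp switch at x -140, y +75 mm
- carriage (a joint): position of the carriage (aluminium deck 130 x 200 mm, 34 mm high) along the bed, in m: -0.12 is fully out, ready to load; 0 is half in, as found; 0.12 is fully in the hood, its centre then at y -240 mm of the cleaner; end stops at both ends. It is geared to the crank, 0.12 per turn, and stays where it is left
- crank (a joint): turn of the crank from where it was found, rad (at 0 the grip may point any way): -6.28 (one turn) with the carriage fully out, +6.28 fully in, so two full turns from out to in. It grows as the crank is turned clockwise seen from above and draws the carriage in. Vertical spindle; it takes about 2 N at the grip and stays where it is left
- crank_axis (a point): point on the crank's vertical spindle line, level with the middle of the grip, 152 mm above the bench
- crank_grip (a point): middle of the crank's grip, 60 mm from the spindle: an upright black paddle fixed to the crank arm (it does not swivel), 28 mm long in the radial direction, 14 mm thick across it, free from 124 to 177 mm above the bench. The steel crank arm below it is 20 mm wide, its top 124 mm above the bench
- cradle0 (a point): cradle 0 of three on the carriage, 65 mm apart along the cleaner's y (hood end): where the centre of a tube lies when it rests in the cradle, 68 mm above the bench. Each cradle is a pair of white 90-degree V supports, 12 mm thick and 38 mm either side of the middle along the cleaner's x, that hold a tube with its axis along that x; the middle is open down to the deck, 34 mm below this point. The V edges stand about 5 mm below the tube's axis
- cradle1 (a point): cradle 1 of three on the carriage, 65 mm apart along the cleaner's y (middle): where the centre of a tube lies when it rests in the cradle, 68 mm above the bench. Each cradle is a pair of white 90-degree V supports, 12 mm thick and 38 mm either side of the middle along the cleaner's x, that hold a tube with its axis along that x; the middle is open down to the deck, 34 mm below this point. The V edges stand about 5 mm below the tube's axis
- cradle2 (a point): cradle 2 of three on the carriage, 65 mm apart along the cleaner's y (end away from the hood): where the centre of a tube lies when it rests in the cradle, 68 mm above the bench. Each cradle is a pair of white 90-degree V supports, 12 mm thick and 38 mm either side of the middle along the cleaner's x, that hold a tube with its axis along that x; the middle is open down to the deck, 34 mm below this point. The V edges stand about 5 mm below the tube's axis
- lamp_switch (a joint): toggle lever of the lamp, rad: 0 off (leaning to -x of the cleaner, towards the robot), 1.0 on (leaning to +x); swings in the cleaner's x-z plane and stays where it is left. Thrown over means beyond 0.8
- lamp_switch_tip (a point): centre of the ball at the tip of that lever, 90 mm from its pivot; its ball is 26 mm across; the pivot is 34 mm above the bench and the ball's centre 113 mm at either end of the swing, 124 mm upright; it travels 86 mm along the cleaner's x; the swing takes about 1 N at the tip
- tray: loose open steel tray for cleaned tubes, 170 x 140 mm, walls 4 mm thick and 26 mm high, floor 4 mm; origin at the centre of its underside, x along its 170 mm. A rib 6 mm wide, its top 9 mm above the bench, runs along x down the middle and parts it into two lanes centred at y -35 and +35 mm; a tube lies in a lane along x
- mat: fixed black rubber mat 170 x 240 mm, 3 mm thick, with a rim 4 mm wide whose top is 8 mm above the bench; origin under its centre, x along its 170 mm
- new0: waiting tube, lying on the rubber mat (may be absent): closed glass tube with a black cap, 30 mm in diameter, 112 mm long, 110 g; origin at its centre, x along its axis to the cap. It rolls when touched. All tubes look the same
- new1: waiting tube, lying on the rubber mat (may be absent): closed glass tube with a black cap, 30 mm in diameter, 112 mm long, 110 g; origin at its centre, x along its axis to the cap. It rolls when touched. All tubes look the same
- new2: waiting tube, lying on the rubber mat (may be absent): closed glass tube with a black cap, 30 mm in diameter, 112 mm long, 110 g; origin at its centre, x along its axis to the cap. It rolls when touched. All tubes look the same
- done0: cleaned tube, lying at the start in a cradle of the carriage (may be absent), same as the waiting tubes: 30 mm in diameter, 112 mm long, origin at its centre, x along its axis
- done1: cleaned tube, lying at the start in a cradle of the carriage (may be absent), same as the waiting tubes: 30 mm in diameter, 112 mm long, origin at its centre, x along its axis
- done2: cleaned tube, lying at the start in a cradle of the carriage (may be absent), same as the waiting tubes: 30 mm in diameter, 112 mm long, origin at its centre, x along its axis
- flask: bystander: glass bottle with black cap, 64 mm across, 150 mm tall, origin under its centre; leave alone
- jar: bystander: glass jar with brass lid, 68 mm across, 75 mm tall, origin under its centre; leave alone
- loupe: bystander: upright steel loupe barrel, 40 mm across, 45 mm tall, origin under its centre; leave alone
Not all that is in view belongs to the job. Leave any purple look-alike of the tray alone.

How it is judged:
On the way, in this order (a step that is already met when the one before it is completed fails the run):
1. the carriage is cranked fully out (value of joint carriage below -0.112 m), for 0.2 s.
2. with the carriage out, every cleaned tube lies in the tray and every waiting tube lies in a cradle (value of joint carriage below -0.112 m and (distance between new0 and cradle0 below 0.014 m or distance between new0 and cradle1 below 0.014 m or distance between new0 and cradle2 below 0.014 m) and angle between the x axis of each of new0, new1, new2 and the x axis of cleaner, either way round below 0.12 rad and (distance between new1 and cradle0 below 0.014 m or distance between new1 and cradle1 below 0.014 m or distance between new1 and cradle2 below 0.014 m) and (distance between new2 and cradle0 below 0.014 m or distance between new2 and cradle1 below 0.014 m or distance between new2 and cradle2 below 0.014 m) and x of done0 in the frame of tray between -0.04 and 0.04 m and y of done0 in the frame of tray between -0.062 and 0.062 m and z of done0 in the frame of tray between 0.005 and 0.028 m and x of done1 in the frame of tray between -0.04 and 0.04 m and y of done1 in the frame of tray between -0.062 and 0.062 m and z of done1 in the frame of tray between 0.005 and 0.028 m and x of done2 in the frame of tray between -0.04 and 0.04 m and y of done2 in the frame of tray between -0.062 and 0.062 m and z of done2 in the frame of tray between 0.005 and 0.028 m and linear speed of each of new0, new1, new2, done0, done1, done2 below 0.03 m/s), for 0.3 s.
3. the carriage is cranked fully in, with the tubes in their cradles and the lamp still off (value of joint carriage above 0.112 m and value of joint lamp_switch below 0.3 rad and (distance between new0 and cradle0 below 0.014 m or distance between new0 and cradle1 below 0.014 m or distance between new0 and cradle2 below 0.014 m) and angle between the x axis of each of new0, new1, new2 and the x axis of cleaner, either way round below 0.12 rad and (distance between new1 and cradle0 below 0.014 m or distance between new1 and cradle1 below 0.014 m or distance between new1 and cradle2 below 0.014 m) and (distance between new2 and cradle0 below 0.014 m or distance between new2 and cradle1 below 0.014 m or distance between new2 and cradle2 below 0.014 m)), for 0.2 s.
4. the lamp switch is thrown over (value of joint lamp_switch above 0.8 rad), for 0.1 s.
At the end, for the whole second after the job is handed in: carriage within 8 mm of fully in; each waiting tube in a cradle (within 14 mm of its point, 0.12 rad of its axis); each cleaned tube on the tray floor (centre within 40 mm in x, 62 mm in y of the tray centre); switch beyond 0.8 rad; tubes at rest (value of joint carriage above 0.112 m and value of joint lamp_switch above 0.8 rad and (distance between new0 and cradle0 below 0.014 m or distance between new0 and cradle1 below 0.014 m or distance between new0 and cradle2 below 0.014 m) and angle between the x axis of each of new0, new1, new2 and the x axis of cleaner, either way round below 0.12 rad and (distance between new1 and cradle0 below 0.014 m or distance between new1 and cradle1 below 0.014 m or distance between new1 and cradle2 below 0.014 m) and (distance between new2 and cradle0 below 0.014 m or distance between new2 and cradle1 below 0.014 m or distance between new2 and cradle2 below 0.014 m) and x of done0 in the frame of tray between -0.04 and 0.04 m and y of done0 in the frame of tray between -0.062 and 0.062 m and z of done0 in the frame of tray between 0.005 and 0.028 m and x of done1 in the frame of tray between -0.04 and 0.04 m and y of done1 in the frame of tray between -0.062 and 0.062 m and z of done1 in the frame of tray between 0.005 and 0.028 m and x of done2 in the frame of tray between -0.04 and 0.04 m and y of done2 in the frame of tray between -0.062 and 0.062 m and z of done2 in the frame of tray between 0.005 and 0.028 m and linear speed of each of new0, new1, new2, done0, done1, done2 below 0.03 m/s); the robot touches nothing.
It fails at once if the lamp is switched on while the carriage is not fully in (value of joint lamp_switch above 0.5 rad and value of joint carriage below 0.105 m).
It fails at once if the flask, the jar or the loupe is moved more than 40 mm (distance of any of flask, jar, loupe from where it was at the start of the episode above 0.04 m).
Of new0, new1, new2 only 1 to 2 are there at a start; the rules pass over those that are not, and their reading is None.
Of done0, done1, done2 only 1 to 2 are there at a start; the rules pass over those that are not, and their reading is None.
At some moment in a run one of tray may be knocked a few centimetres aside while the robot is not near it.
Once in a run the grip may slacken for a moment while it holds something.
It also fails if it takes over 210 s, if anything falls off the work surface, if the arm or the gripper's body presses on something with over 40 N, if the wrist force passes 120 N, or if a joint passes its speed limit or range.

ROBOT

A 6-joint arm with a two-finger parallel gripper is mounted at the origin on the work surface. World frame = base frame: x ahead of the robot, y to its left, z up, the work surface at z = 0. Lengths are in m, angles in rad, forces in N, time in s.
With the tool pointing down it reaches from about 0.35 to 0.85 m from the base axis. Payload 8.1 kg.
Tool frame: the origin (TCP) lies on the mounting face of the last link; the fingertips stand 186 mm ahead of it and the grasp point (between the pads) lies 167 mm ahead of it; z points along the fingers, y is the line along which they close (so a half turn about z gives the same grasp; the last joint's range is limited). The gripper opens to 93 mm and grips with 3 to 60 N. Pads are 15 mm wide; open, the fingers measure 128 mm over their backs; the gripper's body (75 mm by 188 mm) begins 65 mm behind the grasp point.
Start: joints at [1.119, 0.13, 1.488, -0, 1.523, -0.085], TCP at [0.215, 0.56, 0.405] pointing down, gripper open.
Joint ranges: [-2.96, 2.96], [-0.89, 2.26], [0.02, 2.5], [-1.34, 4.48], [0, 2.73], [-2.66, 2.66]. Speed limits (rad/s): [2.39, 2.39, 2.79, 3.14, 3.14, 3.14].

INTERFACE

Orientations are given as a rotation vector (axis times angle).
In Python, from plant import read_state, read_camera, camera_params, close_job gives the robot as it stands. The module is installed in compiled form; this text tells all that it offers.
- The arm moves only by the tool servo_tool, never from a script. Its argument "increments" is a list of rows, each an object with "slide": the shift along the tool's x, y, z in mm, a list of three; "dr": the turn, a rotation vector about the tool's x, y, z in rad, a list of three; "jaw": the closure, from 0 (fully open) to 1 (shut). In form: [{"slide": [x, y, z], "dr": [ax, ay, az], "jaw": jaw}, ...]. A call has 1 to 20 rows; each row is the pose to reach, as a shift and turn from the pose commanded when the call began, along the tool's axes at that moment; what a row does not reach only later rows make up. A row lasts 1/10 s, in which the tool goes at most 50 mm and 8.59 degrees, less where a joint would pass 70% of its speed; a pose out of reach is approached as far as the arm can. A call with a gripper value outside its range is refused whole. The fingers move at their own pace and stop on an object; "force" is the grip in N (left out, the last holds). Time passes only in rows, so rows that repeat a pose let the fingers close. It gives the time, the measured TCP pose, the force, the opening and the grip force at its end, in the units of the state.
- read_state(): the state, without advancing time (a new reading comes with each control period).
- read_camera(name): name is "side" or "top"; returns (picture, depth): 384x512x3 uint8, red, green, blue; 384x512 float32, m along the optical axis (not along the pixel's ray), 0 where there is no reading.
- camera_params(name): a dict with "fx", "fy", "cx", "cy" (pixels), "rvec" (rotation vector, rad) and "tvec" (3), from world to camera coordinates, as OpenCV has them. Camera axes: x right, y down, z forward; pixel columns grow to the right and rows downward; lengths in m; the calibration is good to about 2 mm. A picture is of the moment at which its call begins. camera_params takes no time and is no camera call.
- close_job(): hands the job in; it is judged then, once.
The state is a dict: "t": time; "q": joint angles; "dq": joint speeds; "joint_torque": joint torques, N m; "tool_pos": TCP position; "orientation": TCP orientation; "force": force on the tool from outside, world axes, zero at the start; "wrist_torque": the same for the moment, N m; "opening": finger opening in m; "gripper_force": force on a finger pad.
Only numpy, scipy, OpenCV 4.12 (cv2) and the standard library are available. Lean on these libraries where they do the work, as an engineer would, in place of code of your own. Each camera call takes 0.05 s, during which the arm holds its last target. There are 200 camera calls.

## Working session

There is one attempt and no reset: what is moved stays moved. The work goes in short steps, Python scripts to look and compute and a tool call to move; the robot and the scene stay as the last step left them, time stands still between calls to the robot, and variables do not carry over. Pictures are saved under pics/ and viewed, at most 14 in all, crops included, and the job is handed in when it is done.

Besides the shell and the picture viewer there is one more tool, called after "Emit:" by a JSON object that holds its "op" and its "data". servo_tool: Moves the arm, as the interface text tells. Its arguments: {"type":"object","properties":{"increments":{"type":"array"},"force":{"type":"number"}},"required":["increments"]}

```bash
mkdir -p pics
cat > h.py <<'E'
import numpy as np, cv2
from plant import *
def snap(n,tag):
    im,d=read_camera(n); cv2.imwrite(f'pics/{tag}.png',im[:,:,::-1]); np.save(f'pics/{tag}.npy',d); return im,d
def P(n):
    c=camera_params(n); R=cv2.Rodrigues(np.array(c['rvec'],float))[0]; return c,R,np.array(c['tvec'],float)
def cloud(n,d):
    c,R,t=P(n); v,u=np.mgrid[:d.shape[0],:d.shape[1]]
    p=np.stack([(u-c['cx'])/c['fx']*d,(v-c['cy'])/c['fy']*d,d],-1)
    return (p-t)@R
def atz(n,u,v,z):
    c,R,t=P(n); r=R.T@np.array([(u-c['cx'])/c['fx'],(v-c['cy'])/c['fy'],1]); o=-R.T@t
    return o+r*(z-o[2])/r[2]
def proj(n,p):
    c,R,t=P(n); q=R@np.array(p)+t; return c['fx']*q[0]/q[2]+c['cx'],c['fy']*q[1]/q[2]+c['cy']
E
python3 - <<'E'
from h import *
print(read_state())
for n in('top','side'):
    snap(n,n+'0'); c,R,t=P(n); print(n,c,-R.T@t)
a=cv2.imread('pics/top0.png');cv2.imwrite('pics/top0b.png',cv2.resize(a,(800,600)))
a=cv2.imread('pics/side0.png');cv2.imwrite('pics/side0b.png',cv2.resize(a,(800,600)))
E
```

```text
{'t': 0.0, 'q': array([ 1.11862870e+00,  1.31157003e-01,  1.48928679e+00,  3.65324256e-05,
        1.52299019e+00, -8.53569781e-02]), 'dq': array([ 0.00080757,  0.00135874,  0.00044019, -0.00018757, -0.00234949,
        0.00099632]), 'joint_torque': array([-1.06325533e-04, -5.59855735e+01, -4.91765714e+01,  7.66062713e-02,
        3.59174155e-02, -1.10802259e-04]), 'tool_pos': array([0.21503172, 0.55989776, 0.40368549]), 'orientation': array([-5.72866939e-01, -3.08838587e+00,  2.77284136e-03]), 'force': array([ 0.23830358, -0.19873148, -0.28894785]), 'wrist_torque': array([-0.05166118,  0.01248791,  0.0475178 ]), 'gripper_force': 0.0, 'opening': 0.09290178077036225}
top {'fx': 407.53127290786216, 'fy': 407.53127290786216, 'cx': 263.08662064405746, 'cy': 192.08812931269426, 'rvec': array([ 2.15360496, -2.17401191,  0.10504919]), 'tvec': array([0.15733086, 0.59565328, 1.56065099])} [0.43038455 0.14002597 1.61565752]
side {'fx': 389.46308164342764, 'fy': 389.46308164342764, 'cx': 257.8208876522038, 'cy': 194.42312123005607, 'rvec': array([ 2.26148962, -0.34554677,  0.18474381]), 'tvec': array([-0.50468097,  0.29238481,  0.94077788])} [ 0.30458442 -0.64741771  0.84459067]
```

View pics/top0b.png

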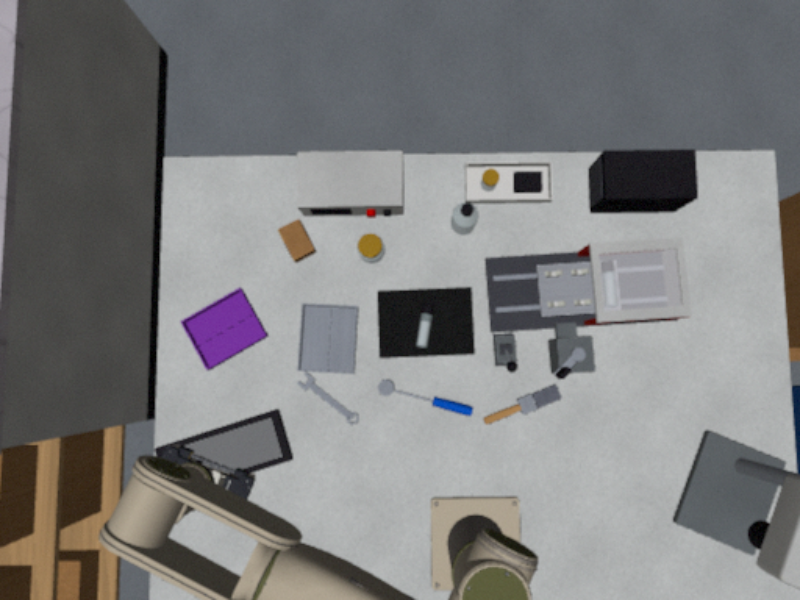

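View pics/side0b.png

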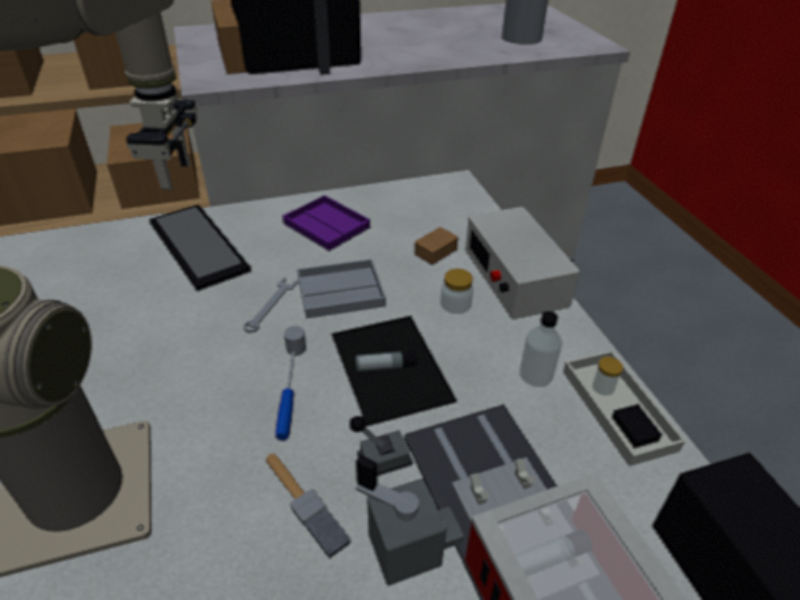

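Top view (800-px scale): the crank is at about (570,360), the switch at (510,360) and the tray at (328,338). There is one waiting tube on the mat at (425,330) and one done tube in the hood at (610,283). The other two cradles are empty. Next I enlarge crops.

Run:
```python
from h import *
a=cv2.imread('pics/top0.png')
cv2.imwrite('pics/c1.png',cv2.resize(a[150:246,305:445],None,fx=5.5,fy=5.5,interpolation=cv2.INTER_CUBIC))
cv2.imwrite('pics/c2.png',cv2.resize(a[170:250,180:310],None,fx=6,fy=6,interpolation=cv2.INTER_CUBIC))
```

```text
(no output)
```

View pics/c1.png

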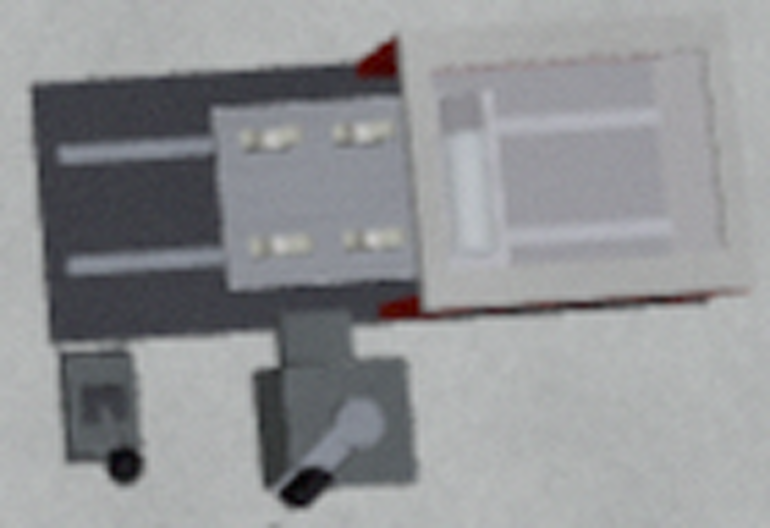

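View pics/c2.png

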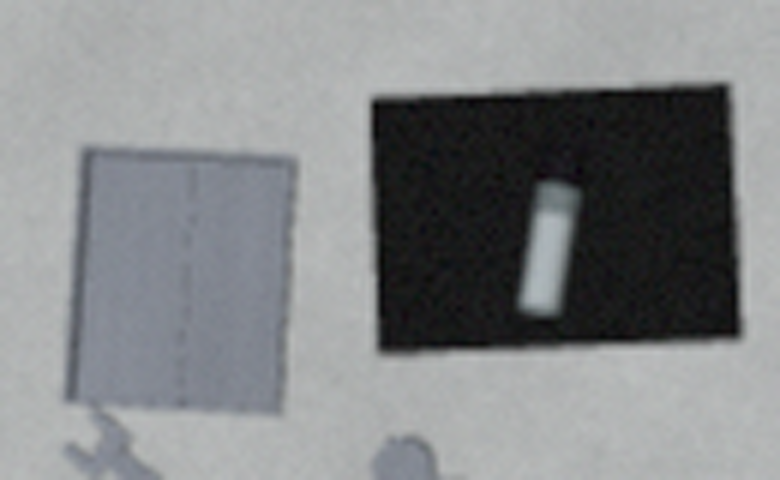

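Run:
```python
from h import *
np.set_printoptions(precision=4,suppress=True)
f=lambda x,y,z:atz('top',305+(x+.5)/5.5-.5,150+(y+.5)/5.5-.5,z)[:2]
g=lambda x,y,z:atz('top',180+(x+.5)/6-.5,170+(y+.5)/6-.5,z)[:2]
bl,bn=f(33,87,.012),f(53,340,.012); print('bed corners',bl,bn,np.linalg.norm(bl-bn))
print('hood top L',f(398,27,.13),f(425,315,.13), 'R',f(733,12,.13),f(750,288,.13))
print('ball',f(126,465,.113),'hub',f(360,422,.128),'paddle',f(303,487,.177))
print('deck corners far',f(212,108,.034),f(231,290,.034))
for n,p in {'c2':[(270,137),(281,243)],'c1':[(363,132),(372,238)]}.items():
    print(n,[f(*q,.063) for q in p],)
print('tube',f(463,92,.083),f(478,255,.083))
m=[g(*q,.008) for q in[(372,98),(730,86),(741,337),(382,352)]];print('mat',np.array(m),np.mean(m,0))
t=np.array([g(*q,.026) for q in[(83,148),(297,157),(282,414),(66,402)]]);print('tray',t,t.mean(0),np.linalg.norm(np.diff(t,axis=0),axis=1))
print('newtube',g(540,318,.018),g(563,145,.018))
X=cloud('top',np.load('pics/top0.npy'))
c=np.mean(m,0)
s=X[(abs(X[...,0]-c[0])<.075)&(abs(X[...,1]-c[1])<.11)&(X[...,2]>.018)&(X[...,2]<.06)]
print(len(s),s.mean(0),s.min(0),s.max(0)); ev=np.linalg.eigh(np.cov(s[:,:2].T));print(ev)
# side cloud same
Y=cloud('side',np.load('pics/side0.npy'))
s=Y[(abs(Y[...,0]-c[0])<.075)&(abs(Y[...,1]-c[1])<.11)&(Y[...,2]>.02)&(Y[...,2]<.06)]
print(len(s),s.mean(0),s.min(0),s.max(0))
# paddle/hub/ball clouds
for n,C in(('top',X),('side',Y)):
  for nm,q,zl,zh in(('paddle',f(303,487,.177),.14,.19),('ball',f(126,465,.113),.095,.14),('hub',f(360,422,.128),.115,.14)):
    s=C[(np.hypot(C[...,0]-q[0],C[...,1]-q[1])<.03)&(C[...,2]>zl)&(C[...,2]<zh)]
    if len(s):print(n,nm,len(s),s.mean(0),s.min(0),s.max(0))
```

```text
bed corners [ 0.7041 -0.0382] [ 0.5208 -0.0486] 0.1835987855664433
hood top L [ 0.7222 -0.2708] [ 0.5284 -0.2812] R [ 0.73   -0.4954] [ 0.5442 -0.4967]
ball [ 0.4314 -0.0834] hub [ 0.4582 -0.2362] paddle [ 0.4164 -0.1861]
deck corners far [ 0.6839 -0.1629] [ 0.5537 -0.1724]
c2 [array([ 0.6583, -0.1971]), array([ 0.5839, -0.2024])]
c1 [array([ 0.6612, -0.2621]), array([ 0.5867, -0.2656])]
tube [ 0.6854 -0.3268] [ 0.5723 -0.3324]
mat [[ 0.6251  0.2371]
 [ 0.6308  0.    ]
 [ 0.4651 -0.0041]
 [ 0.4574  0.2312]] [0.5446 0.1161]
tray [[0.5919 0.4253]
 [0.5846 0.2852]
 [0.4178 0.295 ]
 [0.4268 0.4349]] [0.5053 0.3601] [0.1403 0.1671 0.1402]
newtube [0.4784 0.1275] [0.5916 0.1112]
208 [0.5341 0.1175 0.0291] [0.4802 0.0972 0.0187] [0.5902 0.1375 0.0415]
EighResult(eigenvalues=array([0.0001, 0.001 ]), eigenvectors=array([[-0.1748, -0.9846],
       [-0.9846,  0.1748]]))
309 [0.5305 0.1109 0.0287] [0.4759 0.0931 0.0202] [0.588  0.1354 0.036 ]
top paddle 50 [ 0.4147 -0.1918  0.168 ] [ 0.4025 -0.2059  0.1401] [ 0.4272 -0.1806  0.1801]
top ball 38 [ 0.4289 -0.0829  0.121 ] [ 0.4173 -0.0965  0.1112] [ 0.4392 -0.073   0.1303]
top hub 86 [ 0.4532 -0.233   0.1252] [ 0.4342 -0.2516  0.1151] [ 0.4703 -0.2116  0.1308]
side paddle 212 [ 0.4111 -0.1989  0.1649] [ 0.399  -0.2096  0.1401] [ 0.4242 -0.183   0.1794]
side ball 104 [ 0.4274 -0.0888  0.1185] [ 0.4152 -0.097   0.0963] [ 0.4419 -0.0749  0.1281]
side hub 277 [ 0.4507 -0.2371  0.1255] [ 0.4312 -0.2541  0.1152] [ 0.4704 -0.2117  0.131 ]
```

```bash
cat >> h.py <<'E'
from scipy.spatial.transform import Rotation as Ro
def go(x,y,z,phi):
    "print slide/dr from measured pose to grasp-point (x,y,z), tool down, tool-x yaw phi deg"
    s=read_state(); R=Ro.from_rotvec(s['orientation']); p=s['tool_pos']
    a=np.radians(phi); c,q=np.cos(a),np.sin(a)
    G=Ro.from_matrix(np.array([[c,q,0],[q,-c,0],[0,0,-1]]))
    d=R.inv().apply(np.array([x,y,z+.167])-p)*1000; r=(R.inv()*G).as_rotvec()
    print('t',s['t'],'slide',d.round(1),'dr',r.round(3),'q',s['q'].round(2))
E
python3 - <<'E'
from h import *
go(.44,.15,.238,59); go(.4163,-.192,.22,-46.5)
E
```

```text
t 0.1 slide [-357.  -302.    -0.8] dr [-1.000e-03  1.000e-03  1.745e+00] q [ 1.12  0.13  1.49  0.    1.52 -0.09]
t 0.1 slide [-457.5 -629.7   17.8] dr [-0.000e+00 -2.000e-03 -2.697e+00] q [ 1.12  0.13  1.49  0.    1.52 -0.09]
```

Emit:
{"op": "servo_tool", "data": {"increments": [{"slide": [-357,-302,0],"dr": [0,0,1.745],"jaw": 0},{"slide": [-357,-302,0],"dr": [0,0,1.745],"jaw": 0},{"slide": [-357,-302,0],"dr": [0,0,1.745],"jaw": 0},{"slide": [-357,-302,0],"dr": [0,0,1.745],"jaw": 0},{"slide": [-357,-302,0],"dr": [0,0,1.745],"jaw": 0},{"slide": [-357,-302,0],"dr": [0,0,1.745],"jaw": 0},{"slide": [-357,-302,0],"dr": [0,0,1.745],"jaw": 0},{"slide": [-357,-302,0],"dr": [0,0,1.745],"jaw": 0},{"slide": [-357,-302,0],"dr": [0,0,1.745],"jaw": 0},{"slide": [-357,-302,0],"dr": [0,0,1.745],"jaw": 0},{"slide": [-357,-302,0],"dr": [0,0,1.745],"jaw": 0},{"slide": [-357,-302,0],"dr": [0,0,1.745],"jaw": 0},{"slide": [-357,-302,0],"dr": [0,0,1.745],"jaw": 0},{"slide": [-357,-302,0],"dr": [0,0,1.745],"jaw": 0}]}}

```text
t: 1.5
tool_pos: [0.44, 0.1502, 0.4045]
orientation: [-2.732, -1.551, 0.001]
force: [-0.2, -0.4, -0.1]
opening: 0.0932
gripper_force: 0.0
```

Run:
```python
from h import *
go(.4163,-.192,.215,-46.5)
```

```text
t 1.5 slide [-306.   155.    22.5] dr [0.000e+00 1.000e-03 1.844e+00] q [ 0.22 -0.24  1.85 -0.    1.54  0.76]
```

Emit:
{"op": "servo_tool", "data": {"increments": [{"slide": [-306,155,0],"dr": [0,0,1.844],"jaw": 0},{"slide": [-306,155,0],"dr": [0,0,1.844],"jaw": 0},{"slide": [-306,155,0],"dr": [0,0,1.844],"jaw": 0},{"slide": [-306,155,0],"dr": [0,0,1.844],"jaw": 0},{"slide": [-306,155,0],"dr": [0,0,1.844],"jaw": 0},{"slide": [-306,155,0],"dr": [0,0,1.844],"jaw": 0},{"slide": [-306,155,0],"dr": [0,0,1.844],"jaw": 0},{"slide": [-306,155,0],"dr": [0,0,1.844],"jaw": 0},{"slide": [-306,155,0],"dr": [0,0,1.844],"jaw": 0},{"slide": [-306,155,0],"dr": [0,0,1.844],"jaw": 0},{"slide": [-306,155,0],"dr": [0,0,1.844],"jaw": 0},{"slide": [-306,155,0],"dr": [0,0,1.844],"jaw": 0},{"slide": [-306,155,0],"dr": [0,0,1.844],"jaw": 0},{"slide": [-306,155,20],"dr": [0,0,1.844],"jaw": 0}]}}

```text
t: 2.9
tool_pos: [0.4162, -0.1921, 0.3872]
orientation: [2.885, -1.241, 0.008]
force: [0.9, -0.1, -0.3]
opening: 0.0929
gripper_force: 0.0
```

Run:
```python
from h import *
go(.4163,-.192,.152,-46.5)
a,d=snap('side','s1')
u,v=proj('side',(.4163,-.192,.177)); print(u,v)
u=int(u);v=int(v)
cv2.imwrite('pics/s1b.png',cv2.resize(a[v-60:v+40,u-70:u+70,::-1],None,fx=5,fy=5,interpolation=cv2.INTER_CUBIC))
```

```text
t 2.9 slide [-0.4 -0.  68.2] dr [-0.001 -0.005 -0.001] q [-0.54 -0.26  1.89 -0.    1.5   1.84]
235.00773931256475 293.40155175674346
```

View pics/s1b.png

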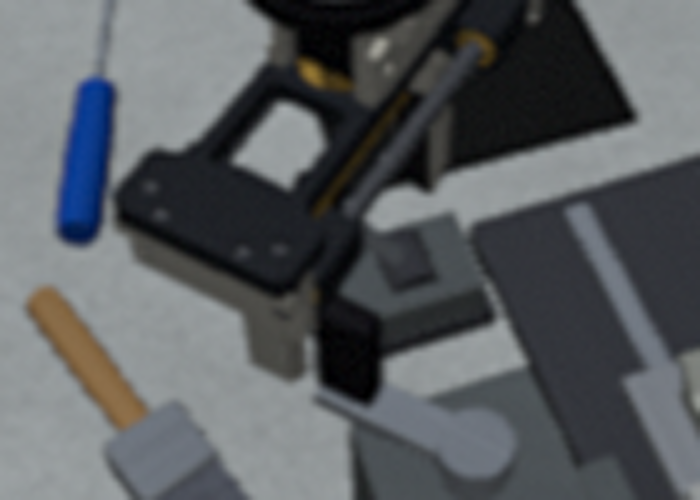

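The fingers straddle the paddle (crop (350,350)), with the near finger at (273,370). Now I descend and close.

Emit:
{"op": "servo_tool", "data": {"increments": [{"slide": [0,0,40],"dr": [0,-0.005,0],"jaw": 0},{"slide": [0,0,68],"dr": [0,-0.005,0],"jaw": 0},{"slide": [0,0,68],"dr": [0,-0.005,0],"jaw": 0},{"slide": [0,0,68],"dr": [0,-0.005,0],"jaw": 1},{"slide": [0,0,68],"dr": [0,-0.005,0],"jaw": 1},{"slide": [0,0,68],"dr": [0,-0.005,0],"jaw": 1},{"slide": [0,0,68],"dr": [0,-0.005,0],"jaw": 1},{"slide": [0,0,68],"dr": [0,-0.005,0],"jaw": 1},{"slide": [0,0,68],"dr": [0,-0.005,0],"jaw": 1},{"slide": [0,0,68],"dr": [0,-0.005,0],"jaw": 1}], "force": 15}}

```text
t: 3.95
tool_pos: [0.4154, -0.192, 0.3168]
orientation: [-2.883, 1.243, 0.007]
force: [0.5, 0.0, -0.1]
opening: 0.0415
gripper_force: 0.0
```

Run:
```python
from h import *
s=read_state(); print(s['opening'],s['gripper_force'],s['force'],s['tool_pos'],s['wrist_torque'])
go(.4163,-.192,.152,-46.5)
for i in range(1,21):
    a=-np.radians(8*i); print([round(60-60*np.cos(a),1),round(-60*np.sin(a),1),round(a,3)])
```

```text
0.041459178773176696 0.0 [ 0.46677242  0.0276524  -0.14062722] [ 0.4153892  -0.19197987  0.3168477 ] [0.0802137  0.12840843 0.01481836]
t 3.95 slide [ 0.6 -0.6 -2.2] dr [-0.     0.005 -0.003] q [-0.55 -0.2   1.98  0.    1.37  1.84]
[np.float64(0.6), np.float64(8.4), np.float64(-0.14)]
[np.float64(2.3), np.float64(16.5), np.float64(-0.279)]
[np.float64(5.2), np.float64(24.4), np.float64(-0.419)]
[np.float64(9.1), np.float64(31.8), np.float64(-0.559)]
[np.float64(14.0), np.float64(38.6), np.float64(-0.698)]
[np.float64(19.9), np.float64(44.6), np.float64(-0.838)]
[np.float64(26.4), np.float64(49.7), np.float64(-0.977)]
[np.float64(33.7), np.float64(53.9), np.float64(-1.117)]
[np.float64(41.5), np.float64(57.1), np.float64(-1.257)]
[np.float64(49.6), np.float64(59.1), np.float64(-1.396)]
[np.float64(57.9), np.float64(60.0), np.float64(-1.536)]
[np.float64(66.3), np.float64(59.7), np.float64(-1.676)]
[np.float64(74.5), np.float64(58.2), np.float64(-1.815)]
[np.float64(82.5), np.float64(55.6), np.float64(-1.955)]
[np.float64(90.0), np.float64(52.0), np.float64(-2.094)]
[np.float64(96.9), np.float64(47.3), np.float64(-2.234)]
[np.float64(103.2), np.float64(41.7), np.float64(-2.374)]
[np.float64(108.5), np.float64(35.3), np.float64(-2.513)]
[np.float64(113.0), np.float64(28.2), np.float64(-2.653)]
[np.float64(116.4), np.float64(20.5), np.float64(-2.793)]
```

Emit:
{"op": "servo_tool", "data": {"increments": [{"slide": [0,0,-2],"dr": [0,0.004,0],"jaw": 1},{"slide": [0,0,-2],"dr": [0,0.004,0],"jaw": 1},{"slide": [0,0,-2],"dr": [0,0.004,0],"jaw": 1},{"slide": [0,0,-2],"dr": [0,0.004,0],"jaw": 1},{"slide": [0,0,-2],"dr": [0,0.004,0],"jaw": 1},{"slide": [0,0,-2],"dr": [0,0.004,0],"jaw": 1},{"slide": [0,0,-2],"dr": [0,0.004,0],"jaw": 1}]}}

```text
t: 4.65
tool_pos: [0.4153, -0.192, 0.3188]
orientation: [-2.885, 1.244, 0.002]
force: [-3.8, -0.5, 3.1]
opening: 0.014
gripper_force: 15.0
```

Emit:
{"op": "servo_tool", "data": {"increments": [{"slide": [0.6,8.4,0],"dr": [0,0,-0.14],"jaw": 1},{"slide": [2.3,16.5,0],"dr": [0,0,-0.279],"jaw": 1},{"slide": [5.2,24.4,0],"dr": [0,0,-0.419],"jaw": 1},{"slide": [9.1,31.8,0],"dr": [0,0,-0.559],"jaw": 1},{"slide": [14,38.6,0],"dr": [0,0,-0.698],"jaw": 1},{"slide": [19.9,44.6,0],"dr": [0,0,-0.838],"jaw": 1},{"slide": [26.4,49.7,0],"dr": [0,0,-0.977],"jaw": 1},{"slide": [33.7,53.9,0],"dr": [0,0,-1.117],"jaw": 1}]}}

```text
t: 5.45
tool_pos: [0.3983, -0.2543, 0.3187]
orientation: [-3.104, -0.482, 0.006]
force: [-9.8, -3.0, 4.5]
opening: 0.014
gripper_force: 14.9
```

Run:
```python
from h import *
s=read_state(); print(s['opening'],s['force'],s['tool_pos'],s['wrist_torque'])
R=Ro.from_rotvec(s['orientation']).as_matrix(); x=R[:,0]; print(np.degrees(np.arctan2(x[1],x[0])), s['tool_pos']+.06*x, s['q'])
```

```text
0.013988748084553918 [-9.79092511 -2.96146571  4.54773838] [ 0.39834683 -0.25431584  0.31873988] [-0.66829676  1.47596775 -0.13110374]
17.648315062152417 [ 0.45552259 -0.23612555  0.31852463] [-0.67572241 -0.1607591   1.9353862  -0.00256441  1.36966606  0.58756995]
```

Emit:
{"op": "servo_tool", "data": {"increments": [{"slide": [0.6,8.4,0],"dr": [0,0,-0.14],"jaw": 1},{"slide": [2.3,16.5,0],"dr": [0,0,-0.279],"jaw": 1},{"slide": [5.2,24.4,0],"dr": [0,0,-0.419],"jaw": 1},{"slide": [9.1,31.8,0],"dr": [0,0,-0.559],"jaw": 1},{"slide": [14,38.6,0],"dr": [0,0,-0.698],"jaw": 1},{"slide": [19.9,44.6,0],"dr": [0,0,-0.838],"jaw": 1},{"slide": [26.4,49.7,0],"dr": [0,0,-0.977],"jaw": 1},{"slide": [33.7,53.9,0],"dr": [0,0,-1.117],"jaw": 1},{"slide": [41.5,57.1,0],"dr": [0,0,-1.257],"jaw": 1},{"slide": [49.6,59.1,0],"dr": [0,0,-1.396],"jaw": 1},{"slide": [57.9,60,0],"dr": [0,0,-1.536],"jaw": 1},{"slide": [66.3,59.7,0],"dr": [0,0,-1.676],"jaw": 1}]}}

```text
t: 6.65
tool_pos: [0.4804, -0.2915, 0.3188]
orientation: [-1.718, -2.63, 0.002]
force: [-6.0, -2.7, 3.3]
opening: 0.0141
gripper_force: 15.1
```

```bash
cat >> h.py <<'E'
def st(sg=1):
    s=read_state(); R=Ro.from_rotvec(s['orientation']).as_matrix(); x=R[:,0]
    print('t',s['t'],'op',s['opening'],'F',s['force'].round(1),'T',s['wrist_torque'].round(2),'tcp',s['tool_pos'].round(4),'phi',np.degrees(np.arctan2(x[1],x[0])).round(1),'axis',(s['tool_pos']+sg*.06*x).round(4),'tilt',R[:,2].round(3),'q',s['q'].round(2))
E
python3 -c "
from h import *
st()"
```

```text
t 6.65 op 0.014128375760016921 F [-6.  -2.7  3.3] T [-0.49  0.73  0.25] tcp [ 0.4804 -0.2915  0.3188] phi 113.7 axis [ 0.4563 -0.2366  0.3187] tilt [-0.001 -0.001 -1.   ] q [-0.64  0.09  1.7  -0.    1.36 -1.05]
```

Emit:
{"op": "servo_tool", "data": {"increments": [{"slide": [0.6,8.4,0],"dr": [0,0,-0.14],"jaw": 1},{"slide": [2.3,16.5,0],"dr": [0,0,-0.279],"jaw": 1},{"slide": [5.2,24.4,0],"dr": [0,0,-0.419],"jaw": 1},{"slide": [9.1,31.8,0],"dr": [0,0,-0.559],"jaw": 1},{"slide": [14,38.6,0],"dr": [0,0,-0.698],"jaw": 1},{"slide": [19.9,44.6,0],"dr": [0,0,-0.838],"jaw": 1},{"slide": [26.4,49.7,0],"dr": [0,0,-0.977],"jaw": 1},{"slide": [33.7,53.9,0],"dr": [0,0,-1.117],"jaw": 1},{"slide": [41.5,57.1,0],"dr": [0,0,-1.257],"jaw": 1},{"slide": [49.6,59.1,0],"dr": [0,0,-1.396],"jaw": 1},{"slide": [57.9,60,0],"dr": [0,0,-1.536],"jaw": 1},{"slide": [57.9,60,0],"dr": [0,0,-1.536],"jaw": 0.5},{"slide": [57.9,60,0],"dr": [0,0,-1.536],"jaw": 0.5},{"slide": [57.9,60,0],"dr": [0,0,-1.536],"jaw": 0.5},{"slide": [57.9,60,0],"dr": [0,0,-1.536],"jaw": 0.5},{"slide": [57.9,60,0],"dr": [0,0,-1.536],"jaw": 0.5},{"slide": [57.9,60,-50],"dr": [0,0,-1.536],"jaw": 0.5},{"slide": [57.9,60,-65],"dr": [0,0,-1.536],"jaw": 0.5}]}}

```text
t: 8.45
tool_pos: [0.5134, -0.2142, 0.3881]
orientation: [-0.581, 3.084, -0.004]
force: [0.3, -0.4, 0.4]
opening: 0.0468
gripper_force: 0.0
```

```bash
python3 -c "
from h import *
st()"
```

```text
t 8.45 op 0.04679287004509634 F [ 0.3 -0.4  0.4] T [0.   0.   0.03] tcp [ 0.5134 -0.2142  0.3881] phi -158.6 axis [ 0.4575 -0.2361  0.3879] tilt [ 0.004 -0.002 -1.   ] q [-0.49  0.02  1.64  0.    1.48 -2.43]
```

Emit:
{"op": "servo_tool", "data": {"increments": [{"slide": [0,0,0],"dr": [0,0,1.5],"jaw": 0.5},{"slide": [0,0,0],"dr": [0,0,1.5],"jaw": 0.5},{"slide": [0,0,0],"dr": [0,0,1.5],"jaw": 0.5},{"slide": [0,0,0],"dr": [0,0,1.5],"jaw": 0.5},{"slide": [0,0,0],"dr": [0,0,1.5],"jaw": 0.5},{"slide": [0,0,0],"dr": [0,0,1.5],"jaw": 0.5},{"slide": [0,0,0],"dr": [0,0,1.5],"jaw": 0.5},{"slide": [0,0,0],"dr": [0,0,1.5],"jaw": 0.5},{"slide": [0,0,0],"dr": [0,0,1.5],"jaw": 0.5},{"slide": [0,0,0],"dr": [0,0,1.5],"jaw": 0.5},{"slide": [0,0,0],"dr": [0,0,3.0],"jaw": 0.5},{"slide": [0,0,0],"dr": [0,0,3.0],"jaw": 0.5},{"slide": [0,0,0],"dr": [0,0,3.0],"jaw": 0.5},{"slide": [0,0,0],"dr": [0,0,3.0],"jaw": 0.5},{"slide": [0,0,0],"dr": [0,0,3.0],"jaw": 0.5},{"slide": [0,0,0],"dr": [0,0,3.0],"jaw": 0.5},{"slide": [0,0,0],"dr": [0,0,3.0],"jaw": 0.5},{"slide": [0,0,0],"dr": [0,0,3.0],"jaw": 0.5},{"slide": [0,0,0],"dr": [0,0,3.0],"jaw": 0.5},{"slide": [0,0,0],"dr": [0,0,3.0],"jaw": 0.5}]}}

```text
t: 10.45
tool_pos: [0.5127, -0.2139, 0.3838]
orientation: [-3.04, -0.789, -0.0]
force: [0.5, -0.1, 0.2]
opening: 0.0466
gripper_force: 0.0
```

```bash
python3 -c "
from h import *
st();go(.5134,-.2142,.152,21.4)"
```

```text
t 10.45 op 0.04656100274285622 F [ 0.5 -0.1  0.2] T [-0.06  0.13 -0.01] tcp [ 0.5127 -0.2139  0.3838] phi 29.1 axis [ 0.5651 -0.1847  0.3838] tilt [ 0.  0. -1.] q [-0.49  0.02  1.64  0.    1.48  0.58]
t 10.45 slide [ 0.4  0.6 64.8] dr [-0.    -0.     0.135] q [-0.49  0.02  1.64  0.    1.48  0.58]
```

Emit:
{"op": "servo_tool", "data": {"increments": [{"slide": [0.4,0.6,0],"dr": [0,0,0.135],"jaw": 0.5},{"slide": [0.4,0.6,50],"dr": [0,0,0.135],"jaw": 0.5},{"slide": [0.4,0.6,65],"dr": [0,0,0.135],"jaw": 0.5},{"slide": [0.4,0.6,65],"dr": [0,0,0.135],"jaw": 1},{"slide": [0.4,0.6,65],"dr": [0,0,0.135],"jaw": 1},{"slide": [0.4,0.6,65],"dr": [0,0,0.135],"jaw": 1},{"slide": [0.4,0.6,65],"dr": [0,0,0.135],"jaw": 1},{"slide": [0.4,0.6,65],"dr": [0,0,0.135],"jaw": 1},{"slide": [0.4,0.6,65],"dr": [0,0,0.135],"jaw": 1},{"slide": [0.4,0.6,65],"dr": [0,0,0.135],"jaw": 1},{"slide": [0.4,0.6,65],"dr": [0,0,0.135],"jaw": 1}]}}

```text
t: 11.55
tool_pos: [0.5137, -0.2141, 0.3203]
orientation: [3.085, 0.593, 0.002]
force: [-1.0, 1.1, 6.9]
opening: 0.0138
gripper_force: 15.0
```

```bash
python3 -c "
from h import *
st(-1)"
```

```text
t 11.55 op 0.013837496936783841 F [-1.   1.1  6.9] T [ 0.35  0.24 -0.1 ] tcp [ 0.5137 -0.2141  0.3203] phi 21.8 axis [ 0.4579 -0.2364  0.3202] tilt [ 0.002 -0.    -1.   ] q [-0.49  0.07  1.71  0.    1.36  0.7 ]
```

Emit:
{"op": "servo_tool", "data": {"increments": [{"slide": [-0.6,-8.4,0],"dr": [0,0,-0.14],"jaw": 1},{"slide": [-2.3,-16.5,0],"dr": [0,0,-0.279],"jaw": 1},{"slide": [-5.2,-24.4,0],"dr": [0,0,-0.419],"jaw": 1},{"slide": [-9.1,-31.8,0],"dr": [0,0,-0.559],"jaw": 1},{"slide": [-14,-38.6,0],"dr": [0,0,-0.698],"jaw": 1},{"slide": [-19.9,-44.6,0],"dr": [0,0,-0.838],"jaw": 1},{"slide": [-26.4,-49.7,0],"dr": [0,0,-0.977],"jaw": 1},{"slide": [-33.7,-53.9,0],"dr": [0,0,-1.117],"jaw": 1},{"slide": [-41.5,-57.1,0],"dr": [0,0,-1.257],"jaw": 1},{"slide": [-49.6,-59.1,0],"dr": [0,0,-1.396],"jaw": 1},{"slide": [-57.9,-60,0],"dr": [0,0,-1.536],"jaw": 1},{"slide": [-66.3,-59.7,0],"dr": [0,0,-1.676],"jaw": 1},{"slide": [-74.5,-58.2,0],"dr": [0,0,-1.815],"jaw": 1},{"slide": [-80.5,-56.4,0],"dr": [0,0,-1.92],"jaw": 1},{"slide": [-80.5,-56.4,0],"dr": [0,0,-1.92],"jaw": 1}]}}

```text
t: 13.05
tool_pos: [0.4163, -0.1911, 0.3197]
orientation: [-1.277, -2.866, -0.001]
force: [-13.3, 8.4, 14.5]
opening: 0.014
gripper_force: 15.0
```

```bash
python3 -c "
from h import *
st(-1)"
```

```text
t 13.05 op 0.013987559548384855 F [-13.3   8.4  14.5] T [ 1.24  2.16 -0.19] tcp [ 0.4163 -0.1911  0.3197] phi 132.0 axis [ 0.4565 -0.2357  0.3194] tilt [-0.004  0.003 -1.   ] q [-0.54 -0.2   1.97  0.    1.38 -1.28]
```

```bash
python3 -c "
from h import *
go(.38,-.06,.25,3)"
```

```text
t 13.05 slide [122.2  60.6 -96.9] dr [-5.000e-03 -1.000e-03  2.251e+00] q [-0.54 -0.2   1.97  0.    1.38 -1.28]
```

Emit:
{"op": "servo_tool", "data": {"increments": [{"slide": [0,0,0],"dr": [0,0,0],"jaw": 0.5},{"slide": [0,0,0],"dr": [0,0,0],"jaw": 0.5},{"slide": [0,0,0],"dr": [0,0,0],"jaw": 0.5},{"slide": [0,0,0],"dr": [0,0,0],"jaw": 0.5},{"slide": [0,0,0],"dr": [0,0,0],"jaw": 0.5},{"slide": [0,0,-50],"dr": [0,0,0],"jaw": 0.5},{"slide": [0,0,-90],"dr": [0,0,0],"jaw": 0.5}]}}

```text
t: 13.75
tool_pos: [0.4172, -0.1913, 0.4093]
orientation: [-1.282, -2.865, -0.001]
force: [1.0, -1.1, 0.6]
opening: 0.0465
gripper_force: 0.0
```

```bash
python3 -c "
from h import *
go(.38,-.06,.25,3)"
```

```text
t 13.75 slide [122.8  59.7  -7.3] dr [-4.000e-03 -1.000e-03  2.248e+00] q [-0.54 -0.26  1.85  0.    1.55 -1.27]
```

Emit:
{"op": "servo_tool", "data": {"increments": [{"slide": [123,60,-7],"dr": [-0.004,0,2.248],"jaw": 0.2},{"slide": [123,60,-7],"dr": [-0.004,0,2.248],"jaw": 0.2},{"slide": [123,60,-7],"dr": [-0.004,0,2.248],"jaw": 0.2},{"slide": [123,60,-7],"dr": [-0.004,0,2.248],"jaw": 0.2},{"slide": [123,60,-7],"dr": [-0.004,0,2.248],"jaw": 0.2},{"slide": [123,60,-7],"dr": [-0.004,0,2.248],"jaw": 0.2},{"slide": [123,60,-7],"dr": [-0.004,0,2.248],"jaw": 0.2},{"slide": [123,60,-7],"dr": [-0.004,0,2.248],"jaw": 0.2},{"slide": [123,60,-7],"dr": [-0.004,0,2.248],"jaw": 0.2},{"slide": [123,60,-7],"dr": [-0.004,0,2.248],"jaw": 0.2},{"slide": [123,60,-7],"dr": [-0.004,0,2.248],"jaw": 0.2},{"slide": [123,60,-7],"dr": [-0.004,0,2.248],"jaw": 0.2},{"slide": [123,60,-7],"dr": [-0.004,0,2.248],"jaw": 0.2},{"slide": [123,60,-7],"dr": [-0.004,0,2.248],"jaw": 0.2},{"slide": [123,60,-7],"dr": [-0.004,0,2.248],"jaw": 0.2},{"slide": [123,60,-7],"dr": [-0.004,0,2.248],"jaw": 0.2}]}}

```text
t: 15.35
tool_pos: [0.3804, -0.0599, 0.4158]
orientation: [3.14, 0.073, 0.004]
force: [-0.2, -0.4, 0.3]
opening: 0.0746
gripper_force: 0.0
```

Run:
```python
from h import *
a,d=snap('top','top1')
cv2.imwrite('pics/t1b.png',cv2.resize(a[140:250,180:440,::-1],None,fx=3,fy=3,interpolation=cv2.INTER_CUBIC))
```

```text
(no output)
```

View pics/t1b.png

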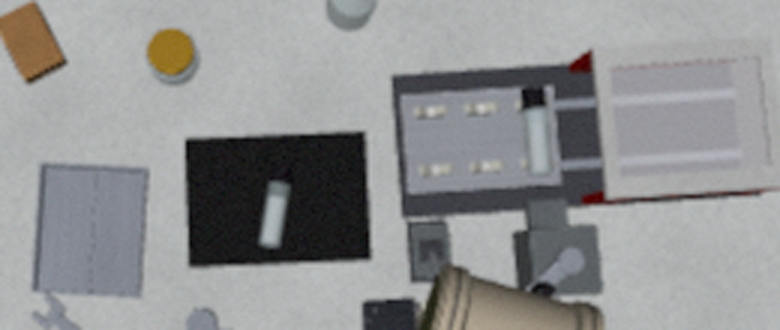

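The carriage is fully out. The done tube is in cradle 0, from (533,90) to (539,172). The tray and the waiting tube are unchanged.

Run:
```python
from h import *
np.set_printoptions(precision=4,suppress=True)
f=lambda x,y,z:atz('top',180+(x+.5)/3-.5,140+(y+.5)/3-.5,z)[:2]
a,b=f(533,90,.078),f(539,172,.078); print('tube',a,b,(a+b)/2,np.linalg.norm(a-b))
d1,d2=f(402,97,.034),f(410,193,.034); print('deck end',d1,d2)
X=cloud('top',np.load('pics/top1.npy'))
s=X[(abs(X[...,0]-.621)<.07)&(abs(X[...,1]+.211)<.03)&(X[...,2]>.072)&(X[...,2]<.1)]
print(len(s),s.mean(0),s.min(0),s.max(0)); print(np.linalg.eigh(np.cov(s[:,:2].T))[1][:,1])
for n in((431,113),(435,169),(480,109),(485,166)): print(f(*n,.063))
t=np.array([f(*q,.026) for q in[(41,164),(148,168),(140,296),(33,291)]]);print('tray',t.mean(0))
go(.6214,-.2104,.15,3)
```

```text
tube [ 0.6746 -0.2084] [ 0.57   -0.2124] [ 0.6223 -0.2104] 0.10467170958845895
deck end [ 0.6741 -0.0472] [ 0.5483 -0.0548]
208 [ 0.6212 -0.2127  0.0794] [ 0.5655 -0.2284  0.0721] [ 0.6778 -0.1962  0.0914]
[-0.9981 -0.0614]
[ 0.6485 -0.0804]
[ 0.5765 -0.0838]
[ 0.6531 -0.1432]
[ 0.5797 -0.1475]
tray [0.5054 0.3604]
t 15.4 slide [233.4 161.8  99.4] dr [ 0.001 -0.002 -0.005] q [-0.29 -0.49  2.02  0.    1.61  1.23]
```

Emit:
{"op": "servo_tool", "data": {"increments": [{"slide": [233.5,163,60],"dr": [0,0,-0.003],"jaw": 0.45},{"slide": [233.5,163,60],"dr": [0,0,-0.003],"jaw": 0.45},{"slide": [233.5,163,60],"dr": [0,0,-0.003],"jaw": 0.45},{"slide": [233.5,163,60],"dr": [0,0,-0.003],"jaw": 0.45},{"slide": [233.5,163,60],"dr": [0,0,-0.003],"jaw": 0.45},{"slide": [233.5,163,60],"dr": [0,0,-0.003],"jaw": 0.45},{"slide": [233.5,163,60],"dr": [0,0,-0.003],"jaw": 0.45},{"slide": [233.5,163,99],"dr": [0,0,-0.003],"jaw": 0.45},{"slide": [233.5,163,99],"dr": [0,0,-0.003],"jaw": 0.45}]}}

```text
t: 16.3
tool_pos: [0.6204, -0.2098, 0.3116]
orientation: [-3.137, -0.087, 0.01]
force: [-0.7, 0.4, -1.6]
opening: 0.0512
gripper_force: 0.0
```

Run:
```python
from h import *
st();go(.6215,-.2115,.077,3)
a,d=snap('side','s2')
cv2.imwrite('pics/s2b.png',cv2.resize(a[230:384,230:450,::-1],None,fx=3.5,fy=3.5,interpolation=cv2.INTER_CUBIC))
```

```text
t 16.3 op 0.05116071838987264 F [-0.7  0.4 -1.6] T [0.06 0.27 0.  ] tcp [ 0.6204 -0.2098  0.3116] phi 3.2 axis [ 0.6803 -0.2065  0.3113] tilt [-0.006  0.003 -1.   ] q [-0.4   0.34  1.42  0.    1.39  1.11]
t 16.3 slide [ 1.4  2.  67.6] dr [-0.004  0.006  0.003] q [-0.4   0.34  1.42  0.    1.39  1.11]
```

View pics/s2b.png

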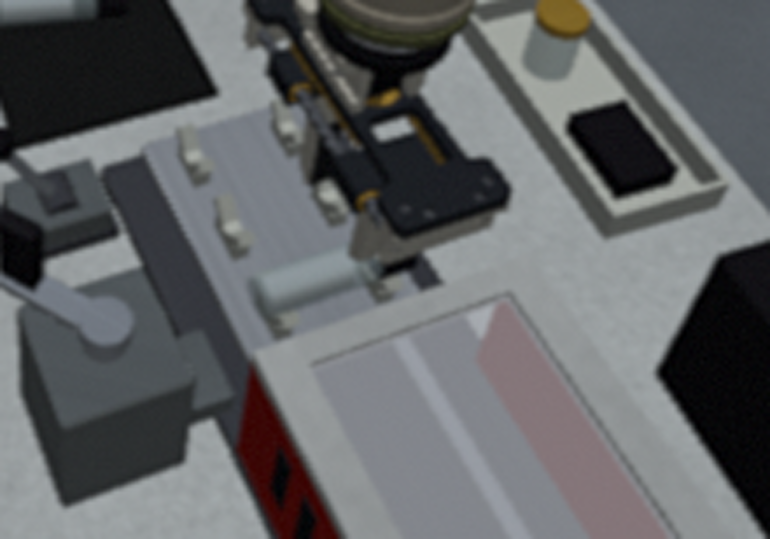

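The fingers are over the tube (crop (330,275)), straddling it clear of the hood. Descend and grip with a moderate force.

Emit:
{"op": "servo_tool", "data": {"increments": [{"slide": [1.4,1.5,0],"dr": [0,0.004,0],"jaw": 0.45},{"slide": [1.4,1.5,30],"dr": [0,0.004,0],"jaw": 0.45},{"slide": [1.4,1.5,55],"dr": [0,0.004,0],"jaw": 0.45},{"slide": [1.4,1.5,67],"dr": [0,0.004,0],"jaw": 0.45},{"slide": [1.4,1.5,67],"dr": [0,0.004,0],"jaw": 0.45},{"slide": [1.4,1.5,67],"dr": [0,0.004,0],"jaw": 1},{"slide": [1.4,1.5,67],"dr": [0,0.004,0],"jaw": 1},{"slide": [1.4,1.5,67],"dr": [0,0.004,0],"jaw": 1},{"slide": [1.4,1.5,67],"dr": [0,0.004,0],"jaw": 1},{"slide": [1.4,1.5,67],"dr": [0,0.004,0],"jaw": 1},{"slide": [1.4,1.5,67],"dr": [0,0.004,0],"jaw": 1}], "force": 15}}

```text
t: 17.45
tool_pos: [0.6245, -0.2126, 0.2523]
orientation: [3.138, 0.086, 0.014]
force: [0.3, -1.5, 7.2]
opening: 0.0297
gripper_force: 15.0
```

Run:
```python
from h import *
st()
```

```text
t 17.45 op 0.02974917005180294 F [ 0.3 -1.5  7.2] T [-0.37  0.18  0.05] tcp [ 0.6245 -0.2126  0.2523] phi 3.1 axis [ 0.6844 -0.2093  0.2528] tilt [ 0.009 -0.002 -1.   ] q [-0.41  0.4   1.46  0.    1.28  1.11]
```

Emit:
{"op": "servo_tool", "data": {"increments": [{"slide": [0,0,0],"dr": [0,0,0],"jaw": 0.5},{"slide": [0,0,0],"dr": [0,0,0],"jaw": 0.5},{"slide": [-2,0,5],"dr": [0,-0.004,0],"jaw": 0.5},{"slide": [-2,0,7],"dr": [0,-0.004,0],"jaw": 0.5},{"slide": [-2,0,7],"dr": [0,-0.004,0],"jaw": 0.5},{"slide": [-2,0,7],"dr": [0,-0.004,0],"jaw": 0.5}]}}

```text
t: 18.05
tool_pos: [0.6218, -0.2121, 0.243]
orientation: [3.14, 0.086, 0.003]
force: [0.0, -1.0, -0.1]
opening: 0.0465
gripper_force: 0.0
```

Run:
```python
from h import *
st(); go(.6215,-.2115,.077,3)
```

```text
t 18.05 op 0.046529854794731824 F [ 0.  -1.  -0.1] T [ 0.05  0.14 -0.02] tcp [ 0.6218 -0.2121  0.243 ] phi 3.1 axis [ 0.6817 -0.2088  0.2431] tilt [ 0.002 -0.    -1.   ] q [-0.41  0.4   1.47  0.    1.27  1.11]
t 18.05 slide [-0.2 -0.6 -1. ] dr [ 0.    -0.002  0.002] q [-0.41  0.4   1.47  0.    1.27  1.11]
```

Good height. Grip and lift.

Emit:
{"op": "servo_tool", "data": {"increments": [{"slide": [0,0,0],"dr": [0,0,0],"jaw": 1},{"slide": [0,0,0],"dr": [0,0,0],"jaw": 1},{"slide": [0,0,0],"dr": [0,0,0],"jaw": 1},{"slide": [0,0,0],"dr": [0,0,0],"jaw": 1},{"slide": [0,0,0],"dr": [0,0,0],"jaw": 1},{"slide": [0,0,-15],"dr": [0,0,0],"jaw": 1},{"slide": [0,0,-45],"dr": [0,0,0],"jaw": 1},{"slide": [0,0,-90],"dr": [0,0,0],"jaw": 1},{"slide": [0,0,-120],"dr": [0,0,0],"jaw": 1},{"slide": [0,0,-120],"dr": [0,0,0],"jaw": 1},{"slide": [0,0,-120],"dr": [0,0,0],"jaw": 1}], "force": 25}}

```text
t: 19.15
tool_pos: [0.6218, -0.212, 0.3652]
orientation: [3.139, 0.086, 0.007]
force: [-0.1, -0.0, -2.5]
opening: 0.0289
gripper_force: 25.0
```

Run:
```python
from h import *
st(); go(.5053+.028*.058,.3601+.028,.14,-3.3)
```

```text
t 19.15 op 0.0289444874424972 F [-0.1 -0.  -2.5] T [0.03 0.13 0.02] tcp [ 0.6218 -0.212   0.3652] phi 3.1 axis [ 0.6817 -0.2087  0.3655] tilt [ 0.005 -0.001 -1.   ] q [-0.41  0.3   1.37  0.    1.47  1.11]
t 19.15 slide [ -82.  -605.6   57. ] dr [ 0.001 -0.005  0.113] q [-0.41  0.3   1.37  0.    1.47  1.11]
```

Emit:
{"op": "servo_tool", "data": {"increments": [{"slide": [-10,-40,0],"dr": [0,0,0.06],"jaw": 1},{"slide": [-15,-80,0],"dr": [0,0,0.06],"jaw": 1},{"slide": [-20,-120,0],"dr": [0,0,0.11],"jaw": 1},{"slide": [-30,-160,0],"dr": [0,0,0.11],"jaw": 1},{"slide": [-35,-200,0],"dr": [0,0,0.11],"jaw": 1},{"slide": [-40,-240,0],"dr": [0,0,0.11],"jaw": 1},{"slide": [-45,-280,0],"dr": [0,0,0.11],"jaw": 1},{"slide": [-50,-320,0],"dr": [0,0,0.11],"jaw": 1},{"slide": [-55,-350,0],"dr": [0,0,0.11],"jaw": 1},{"slide": [-55,-350,0],"dr": [0,0,0.11],"jaw": 1}], "force": 35}}

```text
t: 20.15
tool_pos: [0.5458, 0.1378, 0.3609]
orientation: [-3.14, 0.08, 0.003]
force: [0.5, -0.4, -2.0]
opening: 0.0292
gripper_force: 35.0
```

Run:
```python
from h import *
st()
a,d=snap('top','top2')
go(.5053+.028*.058,.3601+.028,.14,-3.3)
b=cv2.imread('pics/top1.png'); dd=cv2.absdiff(a[:,:,::-1],b)[160:250,170:245]; print('diff tray region',dd.mean(),(dd.max(2)>40).sum())
b=read_camera('side')[0]; 
top=cv2.resize(a[140:260,180:340,::-1],None,fx=3.4,fy=3.4); cv2.imwrite('pics/t2b.png',np.vstack([top[:,:540],cv2.resize(b[:,:,::-1],None,fx=.0,fy=.0,dsize=(540,180))]))
```

```text
t 20.15 op 0.0291902836906375 F [ 0.5 -0.4 -2. ] T [-0.03  0.17 -0.01] tcp [0.5458 0.1378 0.3609] phi -2.9 axis [0.6057 0.1347 0.3608] tilt [-0.002  0.    -1.   ] q [0.16 0.06 1.65 0.   1.44 1.78]
t 20.2 slide [ -52.4 -249.7   53.9] dr [0.001 0.001 0.006] q [ 0.15  0.06  1.65 -0.    1.44  1.78]
diff tray region 15.464888888888888 1099Traceback (most recent call last):
  File "<stdin>", line 7, in <module>
cv2.error: OpenCV(4.12.0) :-1: error: (-5:Bad argument) in function 'resize'
> Overload resolution failed:
>  - argument for resize() given by name ('dsize') and position (2)
>  - argument for resize() given by name ('dsize') and position (2)
```

Run:
```python
from h import *
a=cv2.imread('pics/top2.png')
cv2.imwrite('pics/t2b.png',cv2.resize(a[150:260,165:320],None,fx=5,fy=5,interpolation=cv2.INTER_CUBIC))
```

```text
(no output)
```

View pics/t2b.png

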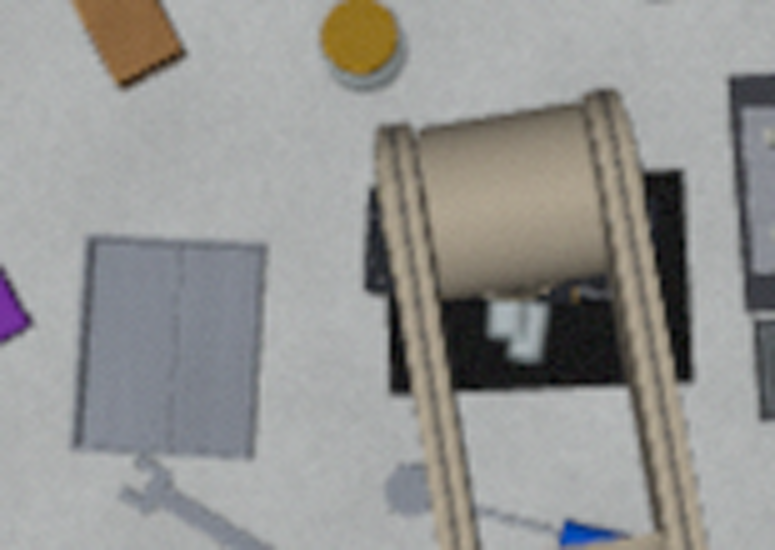

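The tray's corners in the crop are (90,238), (267,244), (254,458) and (74,449). I compute its pose from these.

Run:
```python
from h import *
f=lambda x,y,z:atz('top',165+(x+.5)/5-.5,150+(y+.5)/5-.5,z)[:2]
t=np.array([f(*q,.026) for q in[(90,238),(267,244),(254,458),(74,449)]]); c=t.mean(0); e=t[0]+t[1]-t[2]-t[3]; y=np.arctan2(e[1],e[0]); print(t,c,y)
g=c+.028*np.array([-np.sin(y),np.cos(y)]); print(g)
go(g[0],g[1],.08,np.degrees(y))
```

```text
[[0.58068156 0.4677297 ]
 [0.57460043 0.32869287]
 [0.40810653 0.33835071]
 [0.41628505 0.4782464 ]] [0.49491839 0.40325492] -0.06089507614812784
[0.4966224  0.43120302]
t 20.25 slide [ -65.8 -293.4  114. ] dr [0.001 0.001 0.008] q [ 0.15  0.06  1.65 -0.    1.44  1.78]
```

Emit:
{"op": "servo_tool", "data": {"increments": [{"slide": [-10,-40,0],"dr": [0,0,0.008],"jaw": 1},{"slide": [-25,-80,0],"dr": [0,0,0.008],"jaw": 1},{"slide": [-40,-120,10],"dr": [0,0,0.008],"jaw": 1},{"slide": [-50,-160,30],"dr": [0,0,0.008],"jaw": 1},{"slide": [-60,-200,60],"dr": [0,0,0.008],"jaw": 1},{"slide": [-69,-237,90],"dr": [0,0,0.008],"jaw": 1},{"slide": [-69,-237,115],"dr": [0,0,0.008],"jaw": 1},{"slide": [-69,-237,115],"dr": [0,0,0.008],"jaw": 1},{"slide": [-69,-237,115],"dr": [0,0,0.008],"jaw": 1}]}}

```text
t: 21.15
tool_pos: [0.4923, 0.3733, 0.2471]
orientation: [3.138, -0.101, 0.0]
force: [0.6, 0.1, -0.5]
opening: 0.0295
gripper_force: 35.0
```

Run:
```python
from h import *
st()
go(.4932,.3753,.032,-3.5)
a,d=snap('top','top3');b=read_camera('side')[0][:,:,::-1]
u,v=map(int,proj('side',(.4932,.3753,.04)));print(u,v)
cv2.imwrite('pics/t3b.png',np.hstack([cv2.resize(a[150:260,165:265,::-1],(400,440)),cv2.resize(b[v-50:v+60,u-50:u+50],(400,440))]))
```

```text
t 21.15 op 0.02946661367512303 F [ 0.6  0.1 -0.5] T [-0.03  0.13 -0.01] tcp [0.4923 0.3733 0.2471] phi -3.7 axis [0.5522 0.3695 0.2471] tilt [ 0.    -0.002 -1.   ] q [ 0.57  0.3   1.59 -0.    1.25  2.2 ]
t 21.15 slide [ 0.7 -2.1 48.1] dr [ 0.002 -0.    -0.003] q [ 0.57  0.3   1.59 -0.    1.25  2.2 ]
213 175
```

View pics/t3b.png

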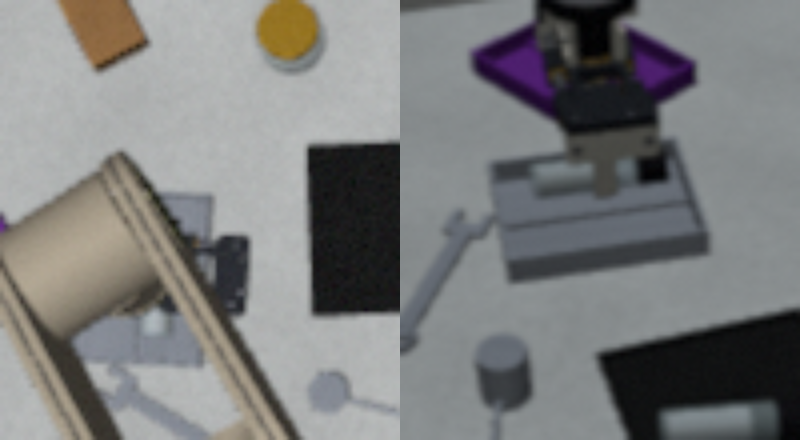

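Emit:
{"op": "servo_tool", "data": {"increments": [{"slide": [0.7,-1.5,20],"dr": [0,0,0],"jaw": 1},{"slide": [0.7,-1.5,38],"dr": [0,0,0],"jaw": 1},{"slide": [0.7,-1.5,48],"dr": [0,0,0],"jaw": 1},{"slide": [0.7,-1.5,48],"dr": [0,0,0],"jaw": 1},{"slide": [0.7,-1.5,48],"dr": [0,0,0],"jaw": 1}]}}

```text
t: 21.75
tool_pos: [0.4935, 0.376, 0.2012]
orientation: [-3.14, 0.1, -0.005]
force: [-0.3, -0.2, -0.9]
opening: 0.0292
gripper_force: 35.0
```

```bash
python3 -c "
from h import *
st()"
```

```text
t 21.75 op 0.02921574495967379 F [-0.3 -0.2 -0.9] T [-0.04  0.08 -0.03] tcp [0.4935 0.376  0.2012] phi -3.7 axis [0.5534 0.3722 0.2014] tilt [ 0.003  0.    -1.   ] q [ 0.57  0.36  1.6  -0.    1.17  2.2 ]
```

Emit:
{"op": "servo_tool", "data": {"increments": [{"slide": [0,0,4],"dr": [0,0,0],"jaw": 1},{"slide": [0,0,4],"dr": [0,0,0],"jaw": 1},{"slide": [0,0,4],"dr": [0,0,0],"jaw": 0.61},{"slide": [0,0,4],"dr": [0,0,0],"jaw": 0.61},{"slide": [0,0,4],"dr": [0,0,0],"jaw": 0.61},{"slide": [0,0,4],"dr": [0,0,0],"jaw": 0.61},{"slide": [0,0,-15],"dr": [0,0,0],"jaw": 0.61},{"slide": [0,0,-60],"dr": [0,0,0],"jaw": 0.5},{"slide": [0,0,-110],"dr": [0,0,0],"jaw": 0.4},{"slide": [0,0,-110],"dr": [0,0,0],"jaw": 0.3}]}}

```text
t: 22.75
tool_pos: [0.495, 0.3778, 0.3193]
orientation: [-3.133, 0.099, -0.022]
force: [1.6, -0.5, 1.1]
opening: 0.0551
gripper_force: 0.0
```

```bash
python3 -c "
from h import *
st(); 
p=np.array([.534,.1175]); go(.535,.1185,.15,-9)
"
```

```text
t 22.75 op 0.055116875894759845 F [ 1.6 -0.5  1.1] T [-0.    0.08  0.01] tcp [0.495  0.3778 0.3193] phi -3.6 axis [0.5548 0.374  0.3201] tilt [ 0.014  0.007 -1.   ] q [ 0.57  0.24  1.53 -0.    1.36  2.2 ]
t 22.75 slide [ 56.3 256.2   1. ] dr [-0.008 -0.013  0.094] q [ 0.57  0.24  1.53 -0.    1.36  2.2 ]
```

Emit:
{"op": "servo_tool", "data": {"increments": [{"slide": [56,256,0],"dr": [0,0,0.094],"jaw": 0.3},{"slide": [56,256,0],"dr": [0,0,0.094],"jaw": 0.3},{"slide": [56,256,0],"dr": [0,0,0.094],"jaw": 0.3},{"slide": [56,256,0],"dr": [0,0,0.094],"jaw": 0.3},{"slide": [56,256,0],"dr": [0,0,0.094],"jaw": 0.3},{"slide": [56,256,20],"dr": [0,0,0.094],"jaw": 0.3},{"slide": [56,256,40],"dr": [0,0,0.094],"jaw": 0.3},{"slide": [56,256,40],"dr": [0,0,0.094],"jaw": 0.3},{"slide": [56,256,40],"dr": [0,0,0.094],"jaw": 0.3}]}}

```text
t: 23.65
tool_pos: [0.5323, 0.1173, 0.2701]
orientation: [3.132, -0.247, 0.002]
force: [0.0, 0.2, -0.7]
opening: 0.0649
gripper_force: 0.0
```

Run:
```python
from h import *
st()
go(.535,.118,.027,-9)
a=snap('top','top4')[0];b=snap('side','s4')[0][:,:,::-1]
u,v=map(int,proj('side',(.535,.118,.04)));print(u,v)
cv2.imwrite('pics/t4b.png',np.hstack([cv2.resize(a[150:260,165:265,::-1],(400,440)),cv2.resize(b[v-50:v+60,u-50:u+50],(400,440))]))
```

```text
t 23.65 op 0.06493602268265691 F [ 0.   0.2 -0.7] T [-0.02  0.17 -0.01] tcp [0.5323 0.1173 0.2701] phi -9.0 axis [0.5916 0.1079 0.2702] tilt [ 0.001 -0.001 -1.   ] q [ 0.12  0.09  1.79 -0.    1.27  1.85]
t 23.65 slide [ 2.5 -1.1 76.1] dr [ 0.    -0.001 -0.   ] q [ 0.12  0.09  1.79 -0.    1.27  1.85]
247 224
```

View pics/t4b.png

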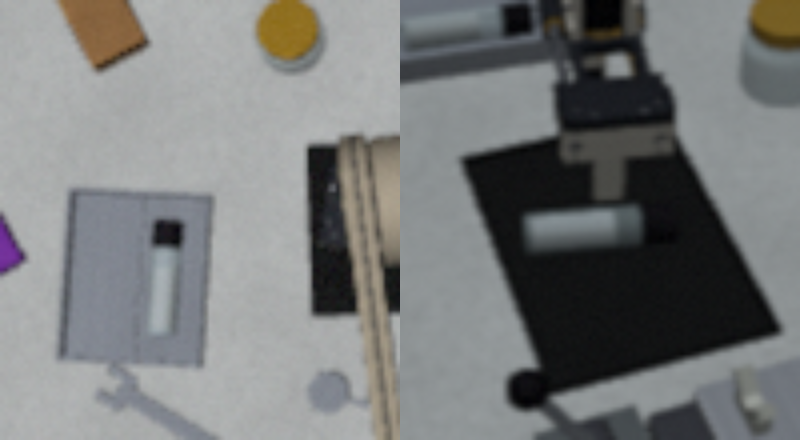

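The done tube lies in the tray's right lane, and the gripper is aligned over the waiting tube. Descend and grip.

Emit:
{"op": "servo_tool", "data": {"increments": [{"slide": [2.5,-1,40],"dr": [0,0,0],"jaw": 0.3},{"slide": [2.5,-1,65],"dr": [0,0,0],"jaw": 0.3},{"slide": [2.5,-1,75],"dr": [0,0,0],"jaw": 0.3},{"slide": [2.5,-1,75],"dr": [0,0,0],"jaw": 0.3},{"slide": [2.5,-1,75],"dr": [0,0,0],"jaw": 0.5}], "force": 35}}

```text
t: 24.25
tool_pos: [0.536, 0.1181, 0.1967]
orientation: [-3.132, 0.246, -0.007]
force: [0.8, -0.5, -0.9]
opening: 0.061
gripper_force: 0.0
```

```bash
python3 -c "
from h import *
st(); go(.535,.118,.027,-9)
"
```

```text
t 24.25 op 0.06098895148655944 F [ 0.8 -0.5 -0.9] T [-0.    0.18 -0.08] tcp [0.536  0.1181 0.1967] phi -9.0 axis [0.5953 0.1087 0.1969] tilt [ 0.004 -0.    -1.   ] q [ 0.12  0.2   1.82 -0.    1.13  1.85]
t 24.25 slide [-1.   0.2  2.7] dr [-0.    -0.004  0.   ] q [ 0.12  0.2   1.82 -0.    1.13  1.85]
```

Emit:
{"op": "servo_tool", "data": {"increments": [{"slide": [-1,0,2.5],"dr": [0,-0.003,0],"jaw": 1},{"slide": [-1,0,2.5],"dr": [0,-0.003,0],"jaw": 1},{"slide": [-1,0,2.5],"dr": [0,-0.003,0],"jaw": 1},{"slide": [-1,0,2.5],"dr": [0,-0.003,0],"jaw": 1},{"slide": [-1,0,2.5],"dr": [0,-0.003,0],"jaw": 1},{"slide": [-1,0,2.5],"dr": [0,-0.003,0],"jaw": 1},{"slide": [-1,0,2.5],"dr": [0,-0.003,0],"jaw": 1},{"slide": [-1,0,2.5],"dr": [0,-0.003,0],"jaw": 1},{"slide": [-1,0,-15],"dr": [0,-0.003,0],"jaw": 1},{"slide": [-1,0,-50],"dr": [0,-0.003,0],"jaw": 1},{"slide": [-1,0,-90],"dr": [0,-0.003,0],"jaw": 1},{"slide": [-1,0,-120],"dr": [0,-0.003,0],"jaw": 1},{"slide": [-1,0,-120],"dr": [0,-0.003,0],"jaw": 1}]}}

```text
t: 25.55
tool_pos: [0.5357, 0.1182, 0.3204]
orientation: [-3.13, 0.246, -0.012]
force: [1.1, 0.0, -1.1]
opening: 0.029
gripper_force: 35.0
```

```bash
python3 -c "
from h import *
st(); go(.617,-.146,.13,3.1)
"
```

```text
t 25.55 op 0.02900636663085449 F [ 1.1  0.  -1.1] T [0.02 0.18 0.02] tcp [0.5357 0.1182 0.3204] phi -9.0 axis [0.5949 0.1088 0.3208] tilt [ 0.008  0.001 -1.   ] q [0.12 0.04 1.74 0.   1.35 1.85]
t 25.55 slide [121.5 248.2  23.7] dr [-0.001 -0.008 -0.211] q [0.12 0.04 1.74 0.   1.35 1.85]
```

Emit:
{"op": "servo_tool", "data": {"increments": [{"slide": [20,40,0],"dr": [0,0,-0.1],"jaw": 1},{"slide": [40,80,0],"dr": [0,0,-0.21],"jaw": 1},{"slide": [60,120,0],"dr": [0,0,-0.21],"jaw": 1},{"slide": [80,160,0],"dr": [0,0,-0.21],"jaw": 1},{"slide": [100,200,0],"dr": [0,0,-0.21],"jaw": 1},{"slide": [121.5,235,0],"dr": [0,0,-0.21],"jaw": 1},{"slide": [121.5,248,10],"dr": [0,0,-0.21],"jaw": 1},{"slide": [121.5,248,24],"dr": [0,0,-0.21],"jaw": 1},{"slide": [121.5,248,24],"dr": [0,0,-0.21],"jaw": 1},{"slide": [121.5,248,24],"dr": [0,0,-0.21],"jaw": 1}]}}

```text
t: 26.55
tool_pos: [0.6144, -0.1443, 0.2893]
orientation: [-3.139, -0.085, 0.006]
force: [0.4, -1.0, -0.1]
opening: 0.0288
gripper_force: 35.0
```

Run:
```python
from h import *
st(); go(.6173,-.146,.079,3.1)
a=snap('top','top5')[0];b=snap('side','s5')[0][:,:,::-1]
u,v=map(int,proj('side',(.617,-.146,.08)));print(u,v)
cv2.imwrite('pics/t5b.png',np.hstack([cv2.resize(a[150:260,300:400,::-1],(400,440)),cv2.resize(b[v-50:v+60,u-50:u+50],(400,440))]))
```

```text
t 26.55 op 0.028790529199971934 F [ 0.4 -1.  -0.1] T [-0.    0.13 -0.06] tcp [ 0.6144 -0.1443  0.2893] phi 3.1 axis [ 0.6743 -0.141   0.289 ] tilt [-0.004  0.001 -1.   ] q [-0.31  0.29  1.52  0.    1.34  1.2 ]
t 26.55 slide [ 3.   1.9 43.2] dr [-0.002  0.004  0.   ] q [-0.31  0.29  1.52  0.    1.34  1.2 ]
311 281
```

View pics/t5b.png

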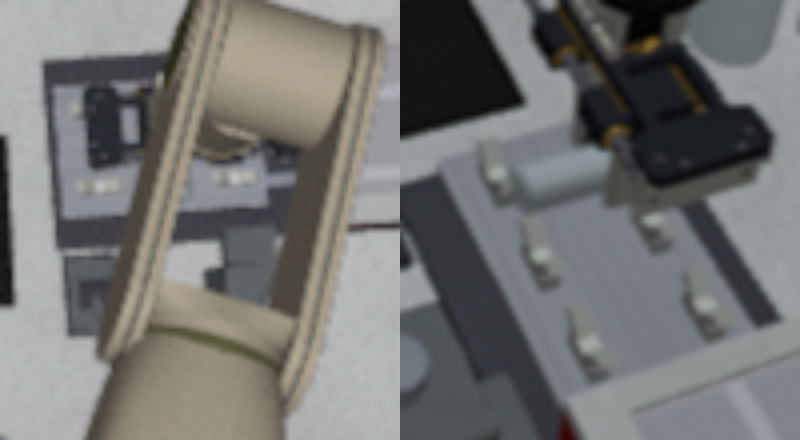

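The tube is held above the middle cradle. Lower it, measuring before release.

Emit:
{"op": "servo_tool", "data": {"increments": [{"slide": [2,1,15],"dr": [0,0,0],"jaw": 1},{"slide": [2,1,30],"dr": [0,0,0],"jaw": 1},{"slide": [2,1,42],"dr": [0,0,0],"jaw": 1},{"slide": [2,1,42],"dr": [0,0,0],"jaw": 1},{"slide": [2,1,42],"dr": [0,0,0],"jaw": 1},{"slide": [2,1,42],"dr": [0,0,0],"jaw": 1}]}}

```text
t: 27.25
tool_pos: [0.6173, -0.147, 0.2494]
orientation: [3.14, 0.083, -0.001]
force: [0.7, -0.6, 0.5]
opening: 0.0292
gripper_force: 35.0
```

Run:
```python
from h import *
st(); go(.6173,-.146,.077,3.1)
```

```text
t 27.25 op 0.029248668530644586 F [ 0.7 -0.6  0.5] T [-0.06  0.14  0.03] tcp [ 0.6173 -0.147   0.2494] phi 3.0 axis [ 0.6772 -0.1438  0.2494] tilt [-0. -0. -1.] q [-0.31  0.34  1.54 -0.    1.27  1.2 ]
t 27.25 slide [ 0.  -1.   5.4] dr [ 0.     0.    -0.001] q [-0.31  0.34  1.54 -0.    1.27  1.2 ]
```

Lower 4.5 mm, release gently, then rise and move aside to look.

Emit:
{"op": "servo_tool", "data": {"increments": [{"slide": [0,-0.7,2],"dr": [0,0,0],"jaw": 1},{"slide": [0,-0.7,4.5],"dr": [0,0,0],"jaw": 1},{"slide": [0,-0.7,4.5],"dr": [0,0,0],"jaw": 1},{"slide": [0,-0.7,4.5],"dr": [0,0,0],"jaw": 0.6},{"slide": [0,-0.7,4.5],"dr": [0,0,0],"jaw": 0.5},{"slide": [0,-0.7,4.5],"dr": [0,0,0],"jaw": 0.5},{"slide": [0,-0.7,4.5],"dr": [0,0,0],"jaw": 0.5},{"slide": [0,0,-10],"dr": [0,0,0],"jaw": 0.5},{"slide": [0,0,-50],"dr": [0,0,0],"jaw": 0.5},{"slide": [0,0,-100],"dr": [0,0,0],"jaw": 0.5},{"slide": [0,0,-150],"dr": [0,0,0],"jaw": 0.5},{"slide": [0,0,-160],"dr": [0,0,0],"jaw": 0.5}]}}

```text
t: 28.45
tool_pos: [0.6184, -0.1473, 0.4191]
orientation: [3.136, 0.083, 0.018]
force: [0.7, -0.5, -0.1]
opening: 0.0464
gripper_force: 0.0
```

Run:
```python
from h import *
st(-1); go(.4162,-.1915,.23,132.5)
```

```text
t 28.45 op 0.046436843367115975 F [ 0.7 -0.5 -0.1] T [ 0.04  0.1  -0.  ] tcp [ 0.6184 -0.1473  0.4191] phi 3.0 axis [ 0.5585 -0.1505  0.4184] tilt [ 0.012 -0.004 -1.   ] q [-0.31  0.21  1.37 -0.    1.55  1.2 ]
t 28.45 slide [-204.5   33.4   19.9] dr [ 1.50e-02 -1.00e-03 -2.26e+00] q [-0.31  0.21  1.37 -0.    1.55  1.2 ]
```

Emit:
{"op": "servo_tool", "data": {"increments": [{"slide": [-204,33,0],"dr": [0,0,-2.26],"jaw": 0.4},{"slide": [-204,33,0],"dr": [0,0,-2.26],"jaw": 0.4},{"slide": [-204,33,0],"dr": [0,0,-2.26],"jaw": 0.4},{"slide": [-204,33,0],"dr": [0,0,-2.26],"jaw": 0.4},{"slide": [-204,33,0],"dr": [0,0,-2.26],"jaw": 0.4},{"slide": [-204,33,0],"dr": [0,0,-2.26],"jaw": 0.4},{"slide": [-204,33,0],"dr": [0,0,-2.26],"jaw": 0.4},{"slide": [-204,33,0],"dr": [0,0,-2.26],"jaw": 0.4},{"slide": [-204,33,0],"dr": [0,0,-2.26],"jaw": 0.4},{"slide": [-204,33,0],"dr": [0,0,-2.26],"jaw": 0.4},{"slide": [-204,33,0],"dr": [0,0,-2.26],"jaw": 0.4},{"slide": [-204,33,0],"dr": [0,0,-2.26],"jaw": 0.4},{"slide": [-204,33,0],"dr": [0,0,-2.26],"jaw": 0.4},{"slide": [-204,33,0],"dr": [0,0,-2.26],"jaw": 0.4},{"slide": [-204,33,15],"dr": [0,0,-2.26],"jaw": 0.4},{"slide": [-204,33,20],"dr": [0,0,-2.26],"jaw": 0.4},{"slide": [-204,33,20],"dr": [0,0,-2.26],"jaw": 0.4}]}}

```text
t: 30.15
tool_pos: [0.415, -0.1905, 0.3888]
orientation: [-1.27, -2.871, 0.0]
force: [0.1, -0.0, -0.3]
opening: 0.0558
gripper_force: 0.0
```

Run:
```python
from h import *
np.set_printoptions(precision=4,suppress=True)
st(-1); go(.4162,-.1915,.152,132.5)
a,d=snap('top','top6');b=snap('side','s6')[0][:,:,::-1]
X=cloud('top',d)
s=X[(abs(X[...,0]-.618)<.07)&(abs(X[...,1]+.146)<.03)&(X[...,2]>.072)&(X[...,2]<.1)]
print(len(s),s.mean(0),s.min(0),s.max(0)); print(np.linalg.eigh(np.cov(s[:,:2].T))[1][:,1])
u,v=map(int,proj('side',(.617,-.146,.08)));u-=20
cv2.imwrite('pics/t6b.png',np.hstack([cv2.resize(a[150:260,300:400,::-1],(400,440)),cv2.resize(b[v-50:v+60,u-50:u+50],(400,440))]))
```

```text
t 30.15 op 0.0557997460209639 F [ 0.1 -0.  -0.3] T [ 0.03  0.01 -0.  ] tcp [ 0.415  -0.1905  0.3888] phi 132.3 axis [ 0.4553 -0.2348  0.3887] tilt [-0.002  0.001 -1.   ] q [-0.54 -0.26  1.89 -0.    1.51 -1.28]
t 30.15 slide [-1.7  0.3 69.8] dr [-0.001 -0.002 -0.004] q [-0.54 -0.26  1.89 -0.    1.51 -1.28]
206 [ 0.6169 -0.1469  0.0797] [ 0.5625 -0.1634  0.0723] [ 0.671  -0.1307  0.0906]
[-0.998  -0.0627]
```

View pics/t6b.png

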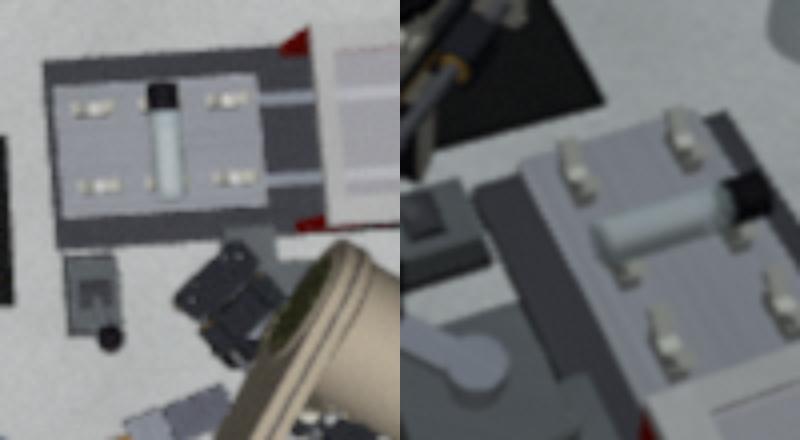

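The tube lies properly in the middle cradle (cloud centre 0.617, -0.147, yaw 0.063). Next I grip the crank and wind it in clockwise.

Emit:
{"op": "servo_tool", "data": {"increments": [{"slide": [-1,0,40],"dr": [0,0,0],"jaw": 0.4},{"slide": [-1,0,68],"dr": [0,0,0],"jaw": 0.4},{"slide": [-1,0,68],"dr": [0,0,0],"jaw": 0.4},{"slide": [-1,0,68],"dr": [0,0,0],"jaw": 1},{"slide": [-1,0,68],"dr": [0,0,0],"jaw": 1},{"slide": [-1,0,68],"dr": [0,0,0],"jaw": 1},{"slide": [-1,0,68],"dr": [0,0,0],"jaw": 1},{"slide": [-1,0,68],"dr": [0,0,0],"jaw": 1},{"slide": [-1,0,68],"dr": [0,0,0],"jaw": 1},{"slide": [-1,0,68],"dr": [0,0,0],"jaw": 1},{"slide": [-1,0,68],"dr": [0,0,0],"jaw": 1},{"slide": [-1,0,68],"dr": [0,0,0],"jaw": 1}], "force": 15}}

```text
t: 31.45
tool_pos: [0.4159, -0.1916, 0.3217]
orientation: [-1.265, -2.875, 0.001]
force: [-2.7, -1.0, 5.7]
opening: 0.0139
gripper_force: 15.0
```

```bash
python3 -c "
from h import *
st(-1)"
```

```text
t 31.45 op 0.013884526501184581 F [-2.7 -1.   5.7] T [-0.16  0.46 -0.19] tcp [ 0.4159 -0.1916  0.3217] phi 132.5 axis [ 0.4565 -0.2358  0.3217] tilt [-0.    -0.001 -1.   ] q [-0.54 -0.21  1.97 -0.    1.38 -1.28]
```

Emit:
{"op": "servo_tool", "data": {"increments": [{"slide": [-0.6,8.4,0],"dr": [0,0,0.14],"jaw": 1},{"slide": [-2.3,16.5,0],"dr": [0,0,0.279],"jaw": 1},{"slide": [-5.2,24.4,0],"dr": [0,0,0.419],"jaw": 1},{"slide": [-9.1,31.8,0],"dr": [0,0,0.559],"jaw": 1},{"slide": [-14,38.6,0],"dr": [0,0,0.698],"jaw": 1},{"slide": [-19.9,44.6,0],"dr": [0,0,0.838],"jaw": 1},{"slide": [-26.4,49.7,0],"dr": [0,0,0.977],"jaw": 1},{"slide": [-33.7,53.9,0],"dr": [0,0,1.117],"jaw": 1},{"slide": [-41.5,57.1,0],"dr": [0,0,1.257],"jaw": 1},{"slide": [-49.6,59.1,0],"dr": [0,0,1.396],"jaw": 1},{"slide": [-57.9,60,0],"dr": [0,0,1.536],"jaw": 1},{"slide": [-66.3,59.7,0],"dr": [0,0,1.676],"jaw": 1},{"slide": [-74.5,58.2,0],"dr": [0,0,1.815],"jaw": 1}]}}

```text
t: 32.75
tool_pos: [0.5088, -0.2081, 0.3216]
orientation: [3.046, 0.764, -0.004]
force: [-9.4, -5.1, 9.4]
opening: 0.0137
gripper_force: 15.0
```

```bash
python3 -c "
from h import *
st(-1)"
```

```text
t 32.75 op 0.013672034868063144 F [-9.4 -5.1  9.4] T [-0.71  1.68  0.12] tcp [ 0.5088 -0.2081  0.3216] phi 28.2 axis [ 0.4559 -0.2364  0.3218] tilt [-0.002 -0.002 -1.   ] q [-0.48  0.05  1.73 -0.    1.37  0.6 ]
```

Emit:
{"op": "servo_tool", "data": {"increments": [{"slide": [-0.6,8.4,0],"dr": [0,0,0.14],"jaw": 1},{"slide": [-2.3,16.5,0],"dr": [0,0,0.279],"jaw": 1},{"slide": [-5.2,24.4,0],"dr": [0,0,0.419],"jaw": 1},{"slide": [-9.1,31.8,0],"dr": [0,0,0.559],"jaw": 1},{"slide": [-14,38.6,0],"dr": [0,0,0.698],"jaw": 1},{"slide": [-19.9,44.6,0],"dr": [0,0,0.838],"jaw": 1},{"slide": [-26.4,49.7,0],"dr": [0,0,0.977],"jaw": 1},{"slide": [-33.7,53.9,0],"dr": [0,0,1.117],"jaw": 1},{"slide": [-41.5,57.1,0],"dr": [0,0,1.257],"jaw": 1},{"slide": [-49.6,59.1,0],"dr": [0,0,1.396],"jaw": 1},{"slide": [-57.9,60,0],"dr": [0,0,1.536],"jaw": 1},{"slide": [-66.3,59.7,0],"dr": [0,0,1.676],"jaw": 1},{"slide": [-74.5,58.2,0],"dr": [0,0,1.815],"jaw": 1},{"slide": [-74.5,58.2,0],"dr": [0,0,1.815],"jaw": 0.5},{"slide": [-74.5,58.2,0],"dr": [0,0,1.815],"jaw": 0.5},{"slide": [-74.5,58.2,0],"dr": [0,0,1.815],"jaw": 0.5},{"slide": [-74.5,58.2,0],"dr": [0,0,1.815],"jaw": 0.5},{"slide": [-74.5,58.2,0],"dr": [0,0,1.815],"jaw": 0.5},{"slide": [-74.5,58.2,-45],"dr": [0,0,1.815],"jaw": 0.5},{"slide": [-74.5,58.2,-62],"dr": [0,0,1.815],"jaw": 0.5}]}}

```text
t: 34.75
tool_pos: [0.4721, -0.2938, 0.3864]
orientation: [2.485, -1.921, 0.004]
force: [1.1, -0.5, 1.4]
opening: 0.0463
gripper_force: 0.0
```

```bash
python3 -c "
from h import *
st(-1)"
```

```text
t 34.75 op 0.04628421228378755 F [ 1.1 -0.5  1.4] T [0.03 0.09 0.02] tcp [ 0.4721 -0.2938  0.3864] phi -75.4 axis [ 0.457  -0.2358  0.3863] tilt [ 0.002 -0.002 -1.   ] q [-0.65  0.02  1.64 -0.    1.48  2.24]
```

Emit:
{"op": "servo_tool", "data": {"increments": [{"slide": [0,0,0],"dr": [0,0,-1.5],"jaw": 0.5},{"slide": [0,0,0],"dr": [0,0,-1.5],"jaw": 0.5},{"slide": [0,0,0],"dr": [0,0,-1.5],"jaw": 0.5},{"slide": [0,0,0],"dr": [0,0,-1.5],"jaw": 0.5},{"slide": [0,0,0],"dr": [0,0,-1.5],"jaw": 0.5},{"slide": [0,0,0],"dr": [0,0,-1.5],"jaw": 0.5},{"slide": [0,0,0],"dr": [0,0,-1.5],"jaw": 0.5},{"slide": [0,0,0],"dr": [0,0,-1.5],"jaw": 0.5},{"slide": [0,0,0],"dr": [0,0,-1.5],"jaw": 0.5},{"slide": [0,0,0],"dr": [0,0,-1.5],"jaw": 0.5},{"slide": [0,0,0],"dr": [0,0,-3.0],"jaw": 0.5},{"slide": [0,0,0],"dr": [0,0,-3.0],"jaw": 0.5},{"slide": [0,0,0],"dr": [0,0,-3.0],"jaw": 0.5},{"slide": [0,0,0],"dr": [0,0,-3.0],"jaw": 0.5},{"slide": [0,0,0],"dr": [0,0,-3.0],"jaw": 0.5},{"slide": [0,0,0],"dr": [0,0,-3.0],"jaw": 0.5},{"slide": [0,0,0],"dr": [0,0,-3.0],"jaw": 0.5},{"slide": [0,0,0],"dr": [0,0,-3.0],"jaw": 0.5},{"slide": [0,0,0],"dr": [0,0,-3.0],"jaw": 0.5},{"slide": [0,0,0],"dr": [0,0,-3.0],"jaw": 0.5}]}}

```text
t: 36.75
tool_pos: [0.4717, -0.2935, 0.3831]
orientation: [-2.085, -2.349, 0.001]
force: [-0.1, 0.3, 0.1]
opening: 0.0462
gripper_force: 0.0
```

```bash
python3 -c "
from h import *
st(1);go(.4717,-.294,.154,104.4)"
```

```text
t 36.75 op 0.04618229250080027 F [-0.1  0.3  0.1] T [-0.05  0.03  0.04] tcp [ 0.4717 -0.2935  0.3831] phi 96.8 axis [ 0.4645 -0.2339  0.3831] tilt [-0.001  0.    -1.   ] q [-0.65  0.02  1.64 -0.    1.48 -0.77]
t 36.75 slide [-0.5  0.  62.1] dr [-0.001 -0.    -0.132] q [-0.65  0.02  1.64 -0.    1.48 -0.77]
```

Emit:
{"op": "servo_tool", "data": {"increments": [{"slide": [-0.5,0,0],"dr": [0,0,-0.132],"jaw": 0.5},{"slide": [-0.5,0,45],"dr": [0,0,-0.132],"jaw": 0.5},{"slide": [-0.5,0,62],"dr": [0,0,-0.132],"jaw": 0.5},{"slide": [-0.5,0,62],"dr": [0,0,-0.132],"jaw": 1},{"slide": [-0.5,0,62],"dr": [0,0,-0.132],"jaw": 1},{"slide": [-0.5,0,62],"dr": [0,0,-0.132],"jaw": 1},{"slide": [-0.5,0,62],"dr": [0,0,-0.132],"jaw": 1},{"slide": [-0.5,0,62],"dr": [0,0,-0.132],"jaw": 1},{"slide": [-0.5,0,62],"dr": [0,0,-0.132],"jaw": 1},{"slide": [-0.5,0,62],"dr": [0,0,-0.132],"jaw": 1},{"slide": [-0.5,0,62],"dr": [0,0,-0.132],"jaw": 1}]}}

```text
t: 37.85
tool_pos: [0.4718, -0.2946, 0.3228]
orientation: [1.933, 2.474, -0.001]
force: [-1.8, -0.2, 5.3]
opening: 0.0141
gripper_force: 15.0
```

Emit:
{"op": "servo_tool", "data": {"increments": [{"slide": [0.6,-8.4,0],"dr": [0,0,0.14],"jaw": 1},{"slide": [2.3,-16.5,0],"dr": [0,0,0.279],"jaw": 1},{"slide": [5.2,-24.4,0],"dr": [0,0,0.419],"jaw": 1},{"slide": [9.1,-31.8,0],"dr": [0,0,0.559],"jaw": 1},{"slide": [14,-38.6,0],"dr": [0,0,0.698],"jaw": 1},{"slide": [19.9,-44.6,0],"dr": [0,0,0.838],"jaw": 1},{"slide": [26.4,-49.7,0],"dr": [0,0,0.977],"jaw": 1},{"slide": [33.7,-53.9,0],"dr": [0,0,1.117],"jaw": 1},{"slide": [41.5,-57.1,0],"dr": [0,0,1.257],"jaw": 1},{"slide": [49.6,-59.1,0],"dr": [0,0,1.396],"jaw": 1},{"slide": [57.9,-60,0],"dr": [0,0,1.536],"jaw": 1}]}}

```text
t: 38.95
tool_pos: [0.3982, -0.2535, 0.3227]
orientation: [3.11, 0.426, -0.005]
force: [-11.7, -3.5, 11.4]
opening: 0.0144
gripper_force: 14.9
```

```bash
python3 -c "
from h import *
st(1)"
```

```text
t 38.95 op 0.014405064936255834 F [-11.7  -3.5  11.4] T [-0.34  2.01  0.13] tcp [ 0.3982 -0.2535  0.3227] phi 15.6 axis [ 0.456  -0.2373  0.3225] tilt [-0.003 -0.003 -1.   ] q [-0.67 -0.17  1.93 -0.    1.38  0.63]
```

Emit:
{"op": "servo_tool", "data": {"increments": [{"slide": [0.6,-8.4,0],"dr": [0,0,0.14],"jaw": 1},{"slide": [2.3,-16.5,0],"dr": [0,0,0.279],"jaw": 1},{"slide": [5.2,-24.4,0],"dr": [0,0,0.419],"jaw": 1},{"slide": [9.1,-31.8,0],"dr": [0,0,0.559],"jaw": 1},{"slide": [14,-38.6,0],"dr": [0,0,0.698],"jaw": 1},{"slide": [19.9,-44.6,0],"dr": [0,0,0.838],"jaw": 1},{"slide": [26.4,-49.7,0],"dr": [0,0,0.977],"jaw": 1},{"slide": [33.7,-53.9,0],"dr": [0,0,1.117],"jaw": 1},{"slide": [41.5,-57.1,0],"dr": [0,0,1.257],"jaw": 1},{"slide": [49.6,-59.1,0],"dr": [0,0,1.396],"jaw": 1},{"slide": [57.9,-60,0],"dr": [0,0,1.536],"jaw": 1},{"slide": [57.9,-60,0],"dr": [0,0,1.536],"jaw": 0.5},{"slide": [57.9,-60,0],"dr": [0,0,1.536],"jaw": 0.5},{"slide": [57.9,-60,0],"dr": [0,0,1.536],"jaw": 0.5},{"slide": [57.9,-60,0],"dr": [0,0,1.536],"jaw": 0.5},{"slide": [57.9,-60,0],"dr": [0,0,1.536],"jaw": 0.5},{"slide": [57.9,-60,-45],"dr": [0,0,1.536],"jaw": 0.5},{"slide": [57.9,-60,-62],"dr": [0,0,1.536],"jaw": 0.5},{"slide": [57.9,-60,-62],"dr": [0,0,1.536],"jaw": 0.5}]}}

```text
t: 40.85
tool_pos: [0.4393, -0.1794, 0.3867]
orientation: [-2.541, 1.846, -0.008]
force: [0.2, -0.6, 0.2]
opening: 0.0465
gripper_force: 0.0
```

Emit:
{"op": "servo_tool", "data": {"increments": [{"slide": [0,0,0],"dr": [0,0,-1.5],"jaw": 0.5},{"slide": [0,0,0],"dr": [0,0,-1.5],"jaw": 0.5},{"slide": [0,0,0],"dr": [0,0,-1.5],"jaw": 0.5},{"slide": [0,0,0],"dr": [0,0,-1.5],"jaw": 0.5},{"slide": [0,0,0],"dr": [0,0,-1.5],"jaw": 0.5},{"slide": [0,0,0],"dr": [0,0,-1.5],"jaw": 0.5},{"slide": [0,0,0],"dr": [0,0,-1.5],"jaw": 0.5},{"slide": [0,0,0],"dr": [0,0,-1.5],"jaw": 0.5},{"slide": [0,0,0],"dr": [0,0,-1.5],"jaw": 0.5},{"slide": [0,0,0],"dr": [0,0,-1.5],"jaw": 0.5},{"slide": [0,0,0],"dr": [0,0,-3.0],"jaw": 0.5},{"slide": [0,0,0],"dr": [0,0,-3.0],"jaw": 0.5},{"slide": [0,0,0],"dr": [0,0,-3.0],"jaw": 0.5},{"slide": [0,0,0],"dr": [0,0,-3.0],"jaw": 0.5},{"slide": [0,0,0],"dr": [0,0,-3.0],"jaw": 0.5},{"slide": [0,0,0],"dr": [0,0,-3.0],"jaw": 0.5},{"slide": [0,0,0],"dr": [0,0,-3.0],"jaw": 0.5},{"slide": [0,0,0],"dr": [0,0,-3.0],"jaw": 0.5},{"slide": [0,0,0],"dr": [0,0,-3.0],"jaw": 0.5},{"slide": [0,0,0],"dr": [0,0,-3.0],"jaw": 0.5}]}}

```text
t: 42.85
tool_pos: [0.4382, -0.1788, 0.3817]
orientation: [-2.013, -2.409, 0.001]
force: [-0.1, 0.3, -0.5]
opening: 0.0465
gripper_force: 0.0
```

```bash
python3 -c "
from h import *
st(-1);s=read_state();p=s['tool_pos'];go(p[0],p[1],.154,107.6)"
```

```text
t 42.85 op 0.046472158086941676 F [-0.1  0.3 -0.5] T [-0.09  0.06  0.  ] tcp [ 0.4382 -0.1788  0.3817] phi 100.2 axis [ 0.4489 -0.2378  0.3816] tilt [-0.002  0.001 -1.   ] q [-0.5  -0.21  1.86 -0.    1.49 -0.67]
t 42.85 slide [-0.1  0.1 60.7] dr [-0.002 -0.001 -0.129] q [-0.5  -0.21  1.86 -0.    1.49 -0.67]
```

Emit:
{"op": "servo_tool", "data": {"increments": [{"slide": [0,0,0],"dr": [0,0,-0.134],"jaw": 0.5},{"slide": [0,0,45],"dr": [0,0,-0.134],"jaw": 0.5},{"slide": [0,0,61],"dr": [0,0,-0.134],"jaw": 0.5},{"slide": [0,0,61],"dr": [0,0,-0.134],"jaw": 1},{"slide": [0,0,61],"dr": [0,0,-0.134],"jaw": 1},{"slide": [0,0,61],"dr": [0,0,-0.134],"jaw": 1},{"slide": [0,0,61],"dr": [0,0,-0.134],"jaw": 1},{"slide": [0,0,61],"dr": [0,0,-0.134],"jaw": 1},{"slide": [0,0,61],"dr": [0,0,-0.134],"jaw": 1},{"slide": [0,0,61],"dr": [0,0,-0.134],"jaw": 1},{"slide": [0,0,61],"dr": [0,0,-0.134],"jaw": 1}]}}

```text
t: 43.95
tool_pos: [0.4388, -0.1791, 0.3235]
orientation: [1.856, 2.533, -0.0]
force: [-0.9, 0.7, 7.0]
opening: 0.0147
gripper_force: 14.9
```

Emit:
{"op": "servo_tool", "data": {"increments": [{"slide": [-0.6,8.4,0],"dr": [0,0,0.14],"jaw": 1},{"slide": [-2.3,16.5,0],"dr": [0,0,0.279],"jaw": 1},{"slide": [-5.2,24.4,0],"dr": [0,0,0.419],"jaw": 1},{"slide": [-9.1,31.8,0],"dr": [0,0,0.559],"jaw": 1},{"slide": [-14,38.6,0],"dr": [0,0,0.698],"jaw": 1},{"slide": [-19.9,44.6,0],"dr": [0,0,0.838],"jaw": 1},{"slide": [-26.4,49.7,0],"dr": [0,0,0.977],"jaw": 1},{"slide": [-33.7,53.9,0],"dr": [0,0,1.117],"jaw": 1},{"slide": [-41.5,57.1,0],"dr": [0,0,1.257],"jaw": 1},{"slide": [-49.6,59.1,0],"dr": [0,0,1.396],"jaw": 1},{"slide": [-57.9,60,0],"dr": [0,0,1.536],"jaw": 1}]}}

```text
t: 45.05
tool_pos: [0.5126, -0.217, 0.3234]
orientation: [3.097, 0.523, -0.005]
force: [-12.0, -2.2, 11.2]
opening: 0.0139
gripper_force: 15.0
```

```bash
python3 -c "
from h import *
st(-1)"
```

```text
t 45.05 op 0.013949546419165673 F [-12.   -2.2  11.2] T [-0.18  2.1  -0.04] tcp [ 0.5126 -0.217   0.3234] phi 19.2 axis [ 0.456  -0.2367  0.3236] tilt [-0.003 -0.002 -1.   ] q [-0.49  0.07  1.71 -0.    1.37  0.75]
```

Emit:
{"op": "servo_tool", "data": {"increments": [{"slide": [-0.6,8.4,0],"dr": [0,0,0.14],"jaw": 1},{"slide": [-2.3,16.5,0],"dr": [0,0,0.279],"jaw": 1},{"slide": [-5.2,24.4,0],"dr": [0,0,0.419],"jaw": 1},{"slide": [-9.1,31.8,0],"dr": [0,0,0.559],"jaw": 1},{"slide": [-14,38.6,0],"dr": [0,0,0.698],"jaw": 1},{"slide": [-19.9,44.6,0],"dr": [0,0,0.838],"jaw": 1},{"slide": [-26.4,49.7,0],"dr": [0,0,0.977],"jaw": 1},{"slide": [-33.7,53.9,0],"dr": [0,0,1.117],"jaw": 1},{"slide": [-41.5,57.1,0],"dr": [0,0,1.257],"jaw": 1},{"slide": [-49.6,59.1,0],"dr": [0,0,1.396],"jaw": 1},{"slide": [-57.9,60,0],"dr": [0,0,1.536],"jaw": 1},{"slide": [-57.9,60,0],"dr": [0,0,1.536],"jaw": 0.5},{"slide": [-57.9,60,0],"dr": [0,0,1.536],"jaw": 0.5},{"slide": [-57.9,60,0],"dr": [0,0,1.536],"jaw": 0.5},{"slide": [-57.9,60,0],"dr": [0,0,1.536],"jaw": 0.5},{"slide": [-57.9,60,0],"dr": [0,0,1.536],"jaw": 0.5},{"slide": [-57.9,60,-45],"dr": [0,0,1.536],"jaw": 0.5},{"slide": [-57.9,60,-62],"dr": [0,0,1.536],"jaw": 0.5},{"slide": [-57.9,60,-62],"dr": [0,0,1.536],"jaw": 0.5}]}}

```text
t: 46.95
tool_pos: [0.4796, -0.2924, 0.388]
orientation: [2.597, -1.766, 0.009]
force: [0.8, 0.7, -0.4]
opening: 0.0469
gripper_force: 0.0
```

Emit:
{"op": "servo_tool", "data": {"increments": [{"slide": [0,0,0],"dr": [0,0,-1.5],"jaw": 0.5},{"slide": [0,0,0],"dr": [0,0,-1.5],"jaw": 0.5},{"slide": [0,0,0],"dr": [0,0,-1.5],"jaw": 0.5},{"slide": [0,0,0],"dr": [0,0,-1.5],"jaw": 0.5},{"slide": [0,0,0],"dr": [0,0,-1.5],"jaw": 0.5},{"slide": [0,0,0],"dr": [0,0,-1.5],"jaw": 0.5},{"slide": [0,0,0],"dr": [0,0,-1.5],"jaw": 0.5},{"slide": [0,0,0],"dr": [0,0,-1.5],"jaw": 0.5},{"slide": [0,0,0],"dr": [0,0,-1.5],"jaw": 0.5},{"slide": [0,0,0],"dr": [0,0,-1.5],"jaw": 0.5},{"slide": [0,0,0],"dr": [0,0,-3.0],"jaw": 0.5},{"slide": [0,0,0],"dr": [0,0,-3.0],"jaw": 0.5},{"slide": [0,0,0],"dr": [0,0,-3.0],"jaw": 0.5},{"slide": [0,0,0],"dr": [0,0,-3.0],"jaw": 0.5},{"slide": [0,0,0],"dr": [0,0,-3.0],"jaw": 0.5},{"slide": [0,0,0],"dr": [0,0,-3.0],"jaw": 0.5},{"slide": [0,0,0],"dr": [0,0,-3.0],"jaw": 0.5},{"slide": [0,0,0],"dr": [0,0,-3.0],"jaw": 0.5},{"slide": [0,0,0],"dr": [0,0,-3.0],"jaw": 0.5},{"slide": [0,0,0],"dr": [0,0,-3.0],"jaw": 0.5}]}}

```text
t: 48.95
tool_pos: [0.4785, -0.2916, 0.3824]
orientation: [-1.937, -2.47, 0.001]
force: [1.0, -0.3, -0.6]
opening: 0.0466
gripper_force: 0.0
```

```bash
python3 -c "
from h import *
st(1);s=read_state();p=s['tool_pos'];go(p[0],p[1],.154,p[0]*0+111)"
```

```text
t 48.95 op 0.04655725133557496 F [ 1.  -0.3 -0.6] T [-0.09  0.05  0.02] tcp [ 0.4785 -0.2916  0.3824] phi 103.8 axis [ 0.4642 -0.2334  0.3825] tilt [-0.002  0.001 -1.   ] q [-0.64  0.04  1.63 -0.    1.48 -0.88]
t 48.95 slide [-0.1  0.1 61.4] dr [-0.002 -0.002 -0.126] q [-0.64  0.04  1.63 -0.    1.48 -0.88]
```

Emit:
{"op": "servo_tool", "data": {"increments": [{"slide": [0,0,0],"dr": [0,0,-0.134],"jaw": 0.5},{"slide": [0,0,45],"dr": [0,0,-0.134],"jaw": 0.5},{"slide": [0,0,62],"dr": [0,0,-0.134],"jaw": 0.5},{"slide": [0,0,62],"dr": [0,0,-0.134],"jaw": 1},{"slide": [0,0,62],"dr": [0,0,-0.134],"jaw": 1},{"slide": [0,0,62],"dr": [0,0,-0.134],"jaw": 1},{"slide": [0,0,62],"dr": [0,0,-0.134],"jaw": 1},{"slide": [0,0,62],"dr": [0,0,-0.134],"jaw": 1},{"slide": [0,0,62],"dr": [0,0,-0.134],"jaw": 1},{"slide": [0,0,62],"dr": [0,0,-0.134],"jaw": 1},{"slide": [0,0,62],"dr": [0,0,-0.134],"jaw": 1}]}}

```text
t: 50.05
tool_pos: [0.4789, -0.2923, 0.3236]
orientation: [1.776, 2.589, -0.001]
force: [-2.2, -0.8, 6.1]
opening: 0.0141
gripper_force: 15.0
```

Emit:
{"op": "servo_tool", "data": {"increments": [{"slide": [0.6,-8.4,0],"dr": [0,0,0.14],"jaw": 1},{"slide": [2.3,-16.5,0],"dr": [0,0,0.279],"jaw": 1},{"slide": [5.2,-24.4,0],"dr": [0,0,0.419],"jaw": 1},{"slide": [9.1,-31.8,0],"dr": [0,0,0.559],"jaw": 1},{"slide": [14,-38.6,0],"dr": [0,0,0.698],"jaw": 1},{"slide": [19.9,-44.6,0],"dr": [0,0,0.838],"jaw": 1},{"slide": [26.4,-49.7,0],"dr": [0,0,0.977],"jaw": 1},{"slide": [33.7,-53.9,0],"dr": [0,0,1.117],"jaw": 1},{"slide": [41.5,-57.1,0],"dr": [0,0,1.257],"jaw": 1},{"slide": [49.6,-59.1,0],"dr": [0,0,1.396],"jaw": 1}]}}

```text
t: 51.05
tool_pos: [0.4045, -0.2683, 0.3236]
orientation: [3.026, 0.831, -0.005]
force: [-11.4, -6.5, 10.8]
opening: 0.0142
gripper_force: 14.9
```

```bash
python3 -c "
from h import *
st(1)"
```

```text
t 51.05 op 0.014203370022555046 F [-11.4  -6.5  10.8] T [-0.82  1.89  0.14] tcp [ 0.4045 -0.2683  0.3236] phi 30.7 axis [ 0.4561 -0.2376  0.3234] tilt [-0.002 -0.004 -1.   ] q [-0.69 -0.13  1.9  -0.    1.37  0.35]
```

Emit:
{"op": "servo_tool", "data": {"increments": [{"slide": [0.6,-8.4,0],"dr": [0,0,0.14],"jaw": 1},{"slide": [2.3,-16.5,0],"dr": [0,0,0.279],"jaw": 1},{"slide": [5.2,-24.4,0],"dr": [0,0,0.419],"jaw": 1},{"slide": [9.1,-31.8,0],"dr": [0,0,0.559],"jaw": 1},{"slide": [14,-38.6,0],"dr": [0,0,0.698],"jaw": 1},{"slide": [19.9,-44.6,0],"dr": [0,0,0.838],"jaw": 1},{"slide": [26.4,-49.7,0],"dr": [0,0,0.977],"jaw": 1},{"slide": [33.7,-53.9,0],"dr": [0,0,1.117],"jaw": 1},{"slide": [41.5,-57.1,0],"dr": [0,0,1.257],"jaw": 1},{"slide": [46,-58.4,0],"dr": [0,0,1.335],"jaw": 1},{"slide": [46,-58.4,0],"dr": [0,0,1.335],"jaw": 1},{"slide": [46,-58.4,0],"dr": [0,0,1.335],"jaw": 1}]}}

```text
t: 52.25
tool_pos: [0.414, -0.1938, 0.3234]
orientation: [2.895, -1.212, -0.003]
force: [-13.2, -2.5, 12.7]
opening: 0.014
gripper_force: 15.0
```

```bash
python3 -c "
from h import *
st(1)"
```

```text
t 52.25 op 0.01397545606700106 F [-13.2  -2.5  12.7] T [-0.31  2.14 -0.13] tcp [ 0.414  -0.1938  0.3234] phi -45.4 axis [ 0.4561 -0.2366  0.3233] tilt [-0.003 -0.002 -1.   ] q [-0.55 -0.21  1.97 -0.    1.38  1.82]
```

Emit:
{"op": "servo_tool", "data": {"increments": [{"slide": [0,0,0],"dr": [0,0,0],"jaw": 0.5},{"slide": [0,0,0],"dr": [0,0,0],"jaw": 0.5},{"slide": [0,0,0],"dr": [0,0,0],"jaw": 0.5},{"slide": [0,0,0],"dr": [0,0,0],"jaw": 0.5},{"slide": [0,0,0],"dr": [0,0,0],"jaw": 0.5},{"slide": [0,0,-45],"dr": [0,0,0],"jaw": 0.5},{"slide": [0,0,-65],"dr": [0,0,0],"jaw": 0.5},{"slide": [0,0,-65],"dr": [0,0,0],"jaw": 0.5}]}}

```text
t: 53.05
tool_pos: [0.4158, -0.1936, 0.391]
orientation: [2.897, -1.212, 0.009]
force: [0.3, -0.1, -0.8]
opening: 0.0466
gripper_force: 0.0
```

Run:
```python
from h import *
st(1);go(.39,-.083,.2,3)
b=snap('side','s7')[0][:,:,::-1];a=snap('top','top7')[0][:,:,::-1]
cv2.imwrite('pics/t7b.png',np.hstack([cv2.resize(a[145:245,300:440],(448,320)),cv2.resize(b[230:384,290:450],(330,320))]))
```

```text
t 53.05 op 0.046552209465172724 F [ 0.3 -0.1 -0.8] T [ 0.09  0.15 -0.01] tcp [ 0.4158 -0.1936  0.391 ] phi -45.4 axis [ 0.458  -0.2363  0.3914] tilt [ 0.005 -0.003 -1.   ] q [-0.55 -0.26  1.89 -0.    1.51  1.82]
t 53.05 slide [-97.  -59.3  23.5] dr [ 0.001 -0.006 -0.844] q [-0.55 -0.26  1.89 -0.    1.51  1.82]
```

View pics/t7b.png

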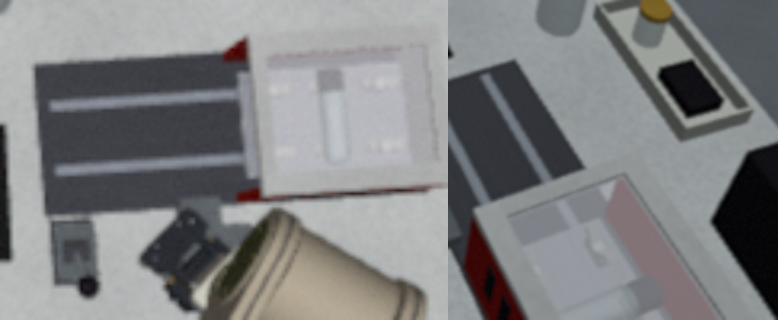

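The carriage is in with the tube still in its cradle, seen through the window at crop (333,117). A quick check against the expected position, while I approach the switch.

Run:
```python
from h import *
f=lambda x,y,z:atz('top',300+(x+.5)/3.2-.5,145+(y+.5)/3.2-.5,z)[:2]
print('tube',f(333,117,.075),'expected .6307 -.3852; deck edge',f(240,112,.034),'expected y -.285')
```

```text
tube [ 0.62883961 -0.38354116] expected .6307 -.3852; deck edge [ 0.64141554 -0.2845566 ] expected y -.285
```

Emit:
{"op": "servo_tool", "data": {"increments": [{"slide": [-97,-59,0],"dr": [0,0,-0.844],"jaw": 1},{"slide": [-97,-59,0],"dr": [0,0,-0.844],"jaw": 1},{"slide": [-97,-59,0],"dr": [0,0,-0.844],"jaw": 1},{"slide": [-97,-59,0],"dr": [0,0,-0.844],"jaw": 1},{"slide": [-97,-59,0],"dr": [0,0,-0.844],"jaw": 1},{"slide": [-97,-59,0],"dr": [0,0,-0.844],"jaw": 1},{"slide": [-97,-59,0],"dr": [0,0,-0.844],"jaw": 1},{"slide": [-97,-59,20],"dr": [0,0,-0.844],"jaw": 1},{"slide": [-97,-59,23],"dr": [0,0,-0.844],"jaw": 1}]}}

```text
t: 54.05
tool_pos: [0.3879, -0.0824, 0.3613]
orientation: [-3.139, -0.077, 0.008]
force: [-0.8, 0.0, -0.1]
opening: 0.0003
gripper_force: 0.0
```

Run:
```python
from h import *
st(1);go(.388,-.083,.120,3)
```

```text
t 54.05 op 0.0002860323961880154 F [-0.8  0.  -0.1] T [ 0.01  0.12 -0.02] tcp [ 0.3879 -0.0824  0.3613] phi 2.8 axis [ 0.4479 -0.0795  0.361 ] tilt [-0.005  0.002 -1.   ] q [-0.34 -0.43  2.07 -0.    1.5   1.18]
t 54.05 slide [ 0.4  0.7 74.3] dr [-0.002  0.005 -0.004] q [-0.34 -0.43  2.07 -0.    1.5   1.18]
```

Carriage confirmed fully in. Descend in front of the switch.

Emit:
{"op": "servo_tool", "data": {"increments": [{"slide": [0,0,40],"dr": [0,0,0],"jaw": 1},{"slide": [0,0,75],"dr": [0,0,0],"jaw": 1},{"slide": [0,0,77],"dr": [0,0,0],"jaw": 1},{"slide": [0,0,77],"dr": [0,0,0],"jaw": 1},{"slide": [0,0,77],"dr": [0,0,0],"jaw": 1}]}}

```text
t: 54.55
tool_pos: [0.3894, -0.0829, 0.2892]
orientation: [3.14, 0.08, 0.002]
force: [1.3, -0.3, 0.4]
opening: 0.0005
gripper_force: 0.0
```

Run:
```python
from h import *
st(1);go(.497,-.078,.120,3)
```

```text
t 54.55 op 0.00046926348077709417 F [ 1.3 -0.3  0.4] T [0.04 0.13 0.01] tcp [ 0.3894 -0.0829  0.2892] phi 2.9 axis [ 0.4494 -0.0798  0.2892] tilt [ 0.001 -0.001 -1.   ] q [-0.34 -0.36  2.16 -0.    1.35  1.18]
t 54.55 slide [107.7   0.6   2.3] dr [ 0.001 -0.001 -0.001] q [-0.34 -0.36  2.16 -0.    1.35  1.18]
```

Emit:
{"op": "servo_tool", "data": {"increments": [{"slide": [12,0,1],"dr": [0,0,0],"jaw": 1},{"slide": [24,0,1],"dr": [0,0,0],"jaw": 1},{"slide": [36,0,1],"dr": [0,0,0],"jaw": 1},{"slide": [48,0,1],"dr": [0,0,0],"jaw": 1},{"slide": [60,0,1],"dr": [0,0,0],"jaw": 1},{"slide": [72,0,1],"dr": [0,0,0],"jaw": 1},{"slide": [84,0,1],"dr": [0,0,0],"jaw": 1},{"slide": [94,0,1],"dr": [0,0,0],"jaw": 1},{"slide": [102,0,1],"dr": [0,0,0],"jaw": 1},{"slide": [106,0,1],"dr": [0,0,0],"jaw": 1},{"slide": [106,0,1],"dr": [0,0,0],"jaw": 1},{"slide": [106,0,1],"dr": [0,0,0],"jaw": 1}]}}

```text
t: 55.75
tool_pos: [0.4939, -0.0776, 0.2865]
orientation: [3.14, 0.081, -0.007]
force: [-10.3, -2.1, 6.6]
opening: 0.0007
gripper_force: 5.1
```

Run:
```python
from h import *
st(1)
```

```text
t 55.75 op 0.0006797133792677199 F [-10.3  -2.1   6.6] T [-0.43  1.83 -0.05] tcp [ 0.4939 -0.0776  0.2865] phi 3.0 axis [ 0.5538 -0.0745  0.2862] tilt [-0.004 -0.001 -1.   ] q [-0.26 -0.05  1.89 -0.    1.3   1.26]
```

Resistance of 10 N means it has reached its stop. Back off, rise and look.

Emit:
{"op": "servo_tool", "data": {"increments": [{"slide": [-15,0,0],"dr": [0,0,0],"jaw": 1},{"slide": [-50,0,0],"dr": [0,0,0],"jaw": 1},{"slide": [-80,0,-30],"dr": [0,0,0],"jaw": 1},{"slide": [-110,0,-80],"dr": [0,0,0],"jaw": 1},{"slide": [-110,-40,-120],"dr": [0,0,0],"jaw": 1},{"slide": [-110,-90,-150],"dr": [0,0,0],"jaw": 1},{"slide": [-110,-140,-150],"dr": [0,0,0],"jaw": 1},{"slide": [-110,-140,-150],"dr": [0,0,0],"jaw": 1},{"slide": [-110,-140,-150],"dr": [0,0,0],"jaw": 1}]}}

```text
t: 56.65
tool_pos: [0.3774, 0.0589, 0.4379]
orientation: [-3.14, -0.087, -0.004]
force: [-0.8, -0.3, -0.0]
opening: 0.0006
gripper_force: 0.0
```

Run:
```python
from h import *
st(1)
b=snap('side','s8')[0][:,:,::-1];a=snap('top','top8')[0][:,:,::-1]
cv2.imwrite('pics/t8b.png',np.vstack([cv2.resize(a[140:245,180:440],(780,315)),cv2.resize(b[140:384,150:450],(344,280))[:,:].repeat(1,0) if 0 else np.hstack([cv2.resize(b[140:384,150:450],(344,280)),cv2.resize(a[190:250,300:390],(436,280))])]))
```

```text
t 56.65 op 0.0005676308095627802 F [-0.8 -0.3 -0. ] T [-0.03  0.19 -0.01] tcp [0.3774 0.0589 0.4379] phi 3.2 axis [0.4373 0.0623 0.438 ] tilt [ 0.002  0.001 -1.   ] q [ 0.02 -0.51  1.99  0.    1.66  1.54]
```

View pics/t8b.png

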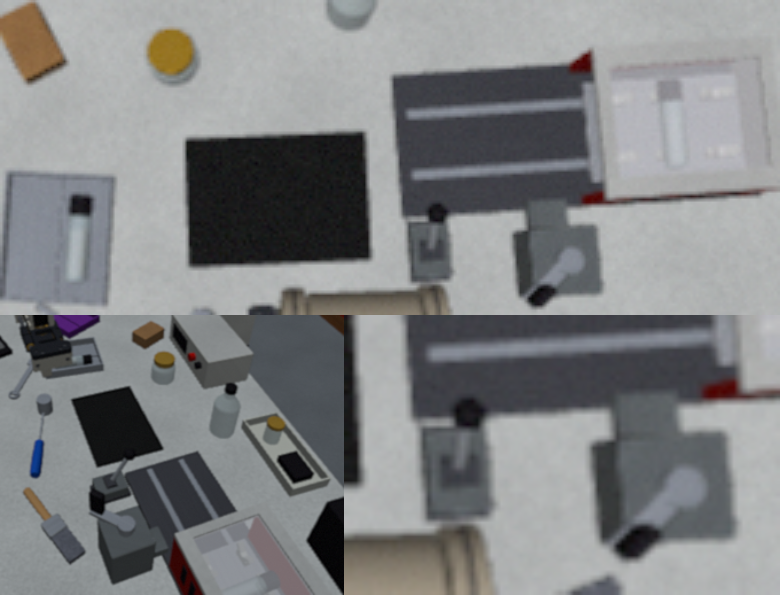

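The switch is thrown (ball now at (437,212)), the carriage is in with its tube, the tray holds its tube, and the mat is empty. I check the ball's position and hand the job in.

Run:
```python
from h import *
p=atz('top',180+437.5/3-.5,140+212.5/3-.5,.113); print(p, 'on end x ~.517')
if p[0]>.508: print(close_job())
```

```text
[ 0.51869531 -0.07769857  0.113     ] on end x ~.517
the job is handed in; nothing more can be done
None
```

The batch is changed and the job handed in; the last pictures show the cleaned tube in the tray, the waiting tube in the middle cradle, the carriage fully in and the lamp switch thrown over, but the verdict was not shown to me.

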